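Fetch the bowl from behind the vases

ROBOT

A 6-joint arm with a two-finger parallel gripper is mounted at the origin on the work surface. World frame = base frame: x ahead of the robot, y to its left, z up, the work surface at z = 0. Lengths are in m, angles in rad, forces in N, time in s.
With the tool pointing down it reaches from about 0.35 to 0.775 m from the base axis. Payload 5.5 kg.
Tool frame: the origin (TCP) lies at the very end of the fingers, on their centre line; the grasp point (between the pads) lies 19 mm behind it; x points along the fingers, y is the direction in which the jaws open and shut, and the axes are right-handed (so a half turn about x gives the same grasp; the last joint's range is limited). The gripper opens to 85 mm and grips with 20 to 120 N. Pads are 22 mm wide; open, the fingers measure 114 mm over their backs; the gripper's body (76 mm by 85 mm) begins 54 mm behind the grasp point. The pads swing forward as they close: fully open they stand 13 mm farther back than shut.
Start: joints at [1.112, 0.313, 0.046, 1.304, 0, 1.431], TCP at [0.18, 0.546, 0.231] pointing down, gripper open.
Joint ranges: [-2.76, 2.76], [-0.86, 1.69], [-1.03, 1.26], [-2.2, 2.34], [-1.47, 1.5], [-3.14, 3.14]. Speed limits (rad/s): [2.57, 2.57, 3.14, 3.14, 3.14, 3.14].

INTERFACE

Orientations are given as a unit quaternion [w, x, y, z].
In Python, from workcell import env gives the robot as it stands.
- The arm moves only by the tool drive_tool, never from a script. Its argument "plan" is a list that holds one entry, the list of rows, each a list of 7 numbers: the shift along the tool's x, y, z in cm, then the turn, a rotation vector about the tool's x, y, z in degrees, then the opening, from 0 (shut) to 1 (fully open). In form: [[[tx, ty, tz, wx, wy, wz, fingers], ...]]. A call has exactly 5 rows; each row shifts and turns the commanded pose from where the row before left it, along the tool's axes as they then stand; what a row does not reach is not made up. A row lasts 1/12 s, in which the tool goes at most 41.7 mm and 7.16 degrees, less where a joint would pass 70% of its speed; a pose out of reach is approached as far as the arm can. A call with a gripper value outside its range is refused whole. The fingers move at their own pace and stop on an object; "squeeze" is the grip in N (left out, the last holds). Time passes only in rows, so rows that do not move let the fingers close, or fill a call up. It gives the time, the measured TCP pose, the force and the opening at its end, in the units of the state.
- env.get_state(): the state, without advancing time (a new reading comes with each control period).
- env.read_camera(name): name is "scene" or "top" or "wrist"; returns the picture (480x640x3 uint8, red, green, blue); there is no depth.
- env.camera_model(name): a dict with "camera_matrix" (3x3 intrinsics, pixels), "camera_from_world" (4x4, takes a point from world to camera coordinates); the wrist camera has in their place "T_tool_cam" (4x4, takes a point from camera to tool coordinates, whose origin is the TCP and whose axes are the tool frame's). Camera axes: x right, y down, z forward; pixel columns grow to the right and rows downward; lengths in m; the calibration is good to about 2 mm. A picture is of the moment at which its call begins: read the wrist's pose just before it. camera_model takes no time and is no camera call.
- env.hand_in(): hands the job in, once; it reports no verdict.
The state is a dict: "clock": time; "joint_pos": joint angles; "qvel": joint speeds; "tau": joint torques, N m; "tcp_pos": TCP position; "orientation": TCP orientation; "wrist_force": force on the tool from outside, world axes, zero at the start; "ft_torque": the same for the moment, N m; "finger_gap": finger opening in m.
Only numpy, scipy, OpenCV 4.12 (cv2) and the standard library are available. Lean on these libraries where they do the work, as an engineer would, in place of code of your own. Each camera call takes 0.05 s, during which the arm holds its last target.

TASK

The small bowl on the kiln shelf is to be decorated, but three tall vases hem it in: first stand all three on the ware board, then fetch the bowl and stand it in the centre of the turntable, and only then put each vase back on the white patch of its own shape, centred and lined up with it. Keep every pot upright and leave the tool jar where it is.

Things in the scene. Friction and masses are not known exactly. Their poses are not given: they have to be found in the camera images.
- round_center (a point): Round vase, a plain cylinder 54 mm in diameter: bisque-fired pale clay, open at the top, 5 mm walls, 105 mm tall, about 0.25 kg; stands on its own patch of the kiln shelf at the start. The point is its centre, half-way up (52.5 mm above its foot). z is up its axis.
- square_center (a point): Square vase, 50 by 50 mm seen from above: bisque-fired pale clay, open at the top, 5 mm walls, 105 mm tall, about 0.25 kg; stands on its own patch of the kiln shelf at the start. The point is its centre, half-way up (52.5 mm above its foot). x and y are square to its sides, z up.
- oblong_center (a point): Oblong vase, 36 mm (its x) by 70 mm (its y) seen from above: bisque-fired pale clay, open at the top, 5 mm walls, 105 mm tall, about 0.25 kg; stands on its own patch of the kiln shelf at the start. The point is its centre, half-way up (52.5 mm above its foot). z is up.
- bowl_center (a point): Small round straight-sided bowl of the same pale clay, 50 mm in diameter, 38 mm high, 4 mm wall, about 0.09 kg; at the start it stands on the kiln shelf, low between and behind the three tall vases, which leave no room for a gripper. The point is its centre, half-way up (19 mm above its foot); z is up.
- patch_round: Round white painted patch, 68 mm in diameter, the place of the round vase, on the kiln shelf, which lies flat on the table as a brown-grey slab 160 (x) by 220 (y) by 20 mm. The origin is the patch's centre, at the slab's top (20 mm above the table). The paint has no thickness to speak of. 
- patch_square: Square white painted patch, 64 by 64 mm, the place of the square vase, on the kiln shelf, which lies flat on the table as a brown-grey slab 160 (x) by 220 (y) by 20 mm. The origin is the patch's centre, at the slab's top (20 mm above the table). The paint has no thickness to speak of. x and y are square to its sides; all three patches have the yaw of the slab.
- patch_oblong: Oblong white painted patch, 50 mm (its x) by 84 mm (its y), the place of the oblong vase, on the kiln shelf, which lies flat on the table as a brown-grey slab 160 (x) by 220 (y) by 20 mm. The origin is the patch's centre, at the slab's top (20 mm above the table). The paint has no thickness to speak of. x is its short side's direction.
- ware_board: Ware board, the side area: a fixed plywood board 160 mm (its x) by 260 mm (its y), its top 20 mm above the table. The origin is under its centre, at table height.
- wheel_top (a point): Decorating turntable (it does not turn here): a fixed bare metal disc 170 mm in diameter with concentric rings on a foot, its top 60 mm above the table. The point is the centre of its top; z is up.
- jar_center (a point): Bystander: white tool jar, 72 mm in diameter and 95 mm high with sticks standing out of it up to 155 mm, on the table beyond the work. The point is its centre, 47.5 mm above the table.
Not all that is in view belongs to the job. Leave any pink or turquoise look-alike of the part that bears bowl_center alone. What is shaped like the part that bears square_center but blue or yellow is not meant.

How it is judged:
By the outcome, as a careful person would: the job done as asked, in the order asked, and still so for the second after the job is handed in, with the robot touching nothing.
It also fails if it takes over 134 s, if anything falls off the work surface, if the arm or the gripper's body presses on something with over 40 N, if the wrist force passes 120 N, or if a joint passes its speed limit or range.

## Working session

There is one attempt and no reset: what is moved stays moved. The work goes in short steps, Python scripts to look and compute and a tool call to move; the robot and the scene stay as the last step left them, time stands still between calls to the robot, and variables do not carry over. Pictures are saved under pics/ and viewed, and the job is handed in when it is done.

Besides the shell and the picture viewer there is one more tool, called after ">>>" by a JSON object that holds its "fn" and its "kwargs". drive_tool: Moves the arm, as the interface text tells. Its arguments: {"type":"object","properties":{"plan":{"type":"array","items":{"type":"array","items":{"type":"array","items":{"type":"number"}}}},"squeeze":{"type":"number"}},"required":["plan"]}

```bash
ls; mkdir -p pics; python3 - <<'E'
from workcell import env
import cv2
s=env.get_state();print(s)
for n in ("scene","top","wrist"):
    im=env.read_camera(n);cv2.imwrite(f"pics/{n}0.png",im[:,:,::-1])
    print(n,env.camera_model(n))
E
```

```text
pics
{'clock': 0.0, 'joint_pos': array([ 1.11239107e+00,  3.13985764e-01,  4.49913417e-02,  1.30358365e+00,
       -1.54101845e-05,  1.43118125e+00]), 'qvel': array([ 5.53828293e-05, -1.76758972e-05, -6.51973240e-04,  2.50154122e-04,
        9.36967151e-04, -2.45963178e-04]), 'tau': array([ 9.90658555e-04, -4.80626106e+01,  2.98534477e+01,  1.92982354e-02,
        6.82979339e-05, -4.87225833e-06]), 'tcp_pos': array([0.18001438, 0.54557023, 0.23042224]), 'orientation': array([ 0.69796249,  0.11162904,  0.69832321, -0.11283624]), 'wrist_force': array([ 0.67345828,  0.28092713, -0.07910902]), 'ft_torque': array([-0.01785901,  0.04828167, -0.0157077 ]), 'finger_gap': 0.08546881444822489}
scene {'camera_matrix': array([[516.80502642,   0.        , 325.04372609],
       [  0.        , 516.80502642, 236.6375893 ],
       [  0.        ,   0.        ,   1.        ]]), 'camera_from_world': array([[ 4.38964048e-01,  8.98503879e-01,  1.15955601e-03,
        -2.17892417e-01],
       [ 7.44688295e-01, -3.63094744e-01, -5.60001384e-01,
        -3.43078177e-01],
       [-5.02742387e-01,  2.46683982e
[... 413 characters left out ...]
,  0.01648005, -0.13453909,  0.53287364],
       [ 0.13406442, -0.02714513, -0.99060076,  1.12253503],
       [ 0.        ,  0.        ,  0.        ,  1.        ]])}
wrist {'camera_matrix': array([[354.27780288,   0.        , 316.47091933],
       [  0.        , 354.27780288, 242.02747966],
       [  0.        ,   0.        ,   1.        ]]), 'T_tool_cam': array([[-1.25386270e-03, -3.20463221e-01,  9.47260129e-01,
        -1.42637165e-01],
       [ 9.99998966e-01, -1.06826840e-03,  9.62270708e-04,
        -2.77566077e-04],
       [ 7.03555688e-04,  9.47260356e-01,  3.20464230e-01,
        -8.23281040e-02],
       [ 0.00000000e+00,  0.00000000e+00,  0.00000000e+00,
         1.00000000e+00]])}
```

View pics/top0.png

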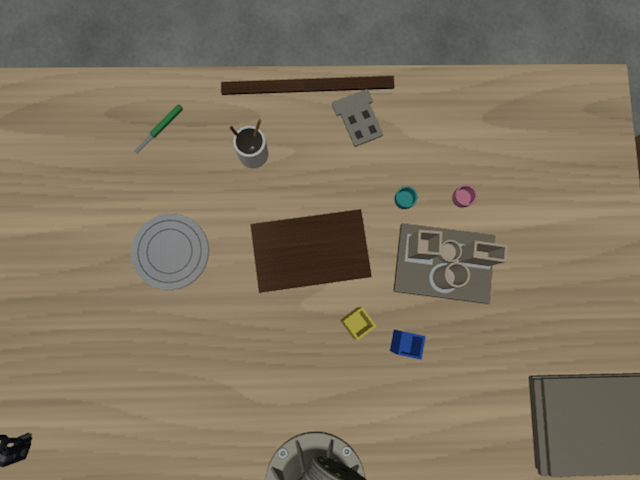

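View pics/scene0.png

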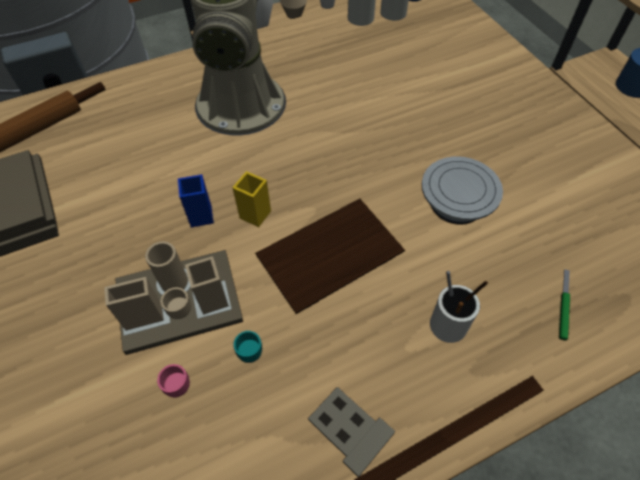

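View pics/wrist0.png

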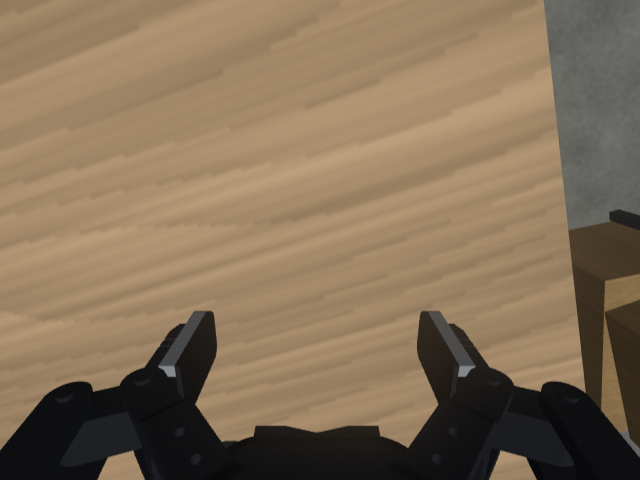

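```bash
python3 - <<'E'
import cv2
a=cv2.imread("pics/top0.png");b=cv2.imread("pics/scene0.png")
cv2.imwrite("pics/top0c.png",cv2.resize(a[215:310,385:515],None,fx=6,fy=6,interpolation=cv2.INTER_CUBIC))
cv2.imwrite("pics/scene0c.png",cv2.resize(b[225:365,95:255],None,fx=4.2,fy=4.2,interpolation=cv2.INTER_CUBIC))
E
```

```text
(no output)
```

View pics/top0c.png

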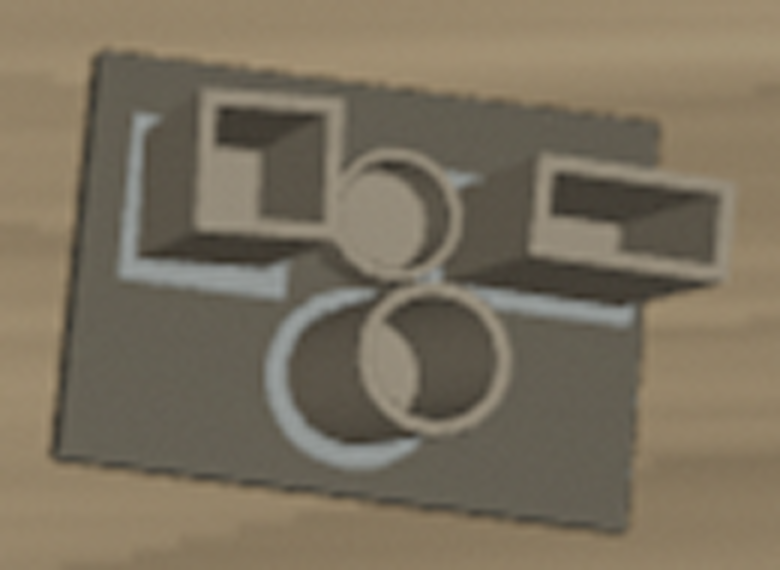

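View pics/scene0c.png

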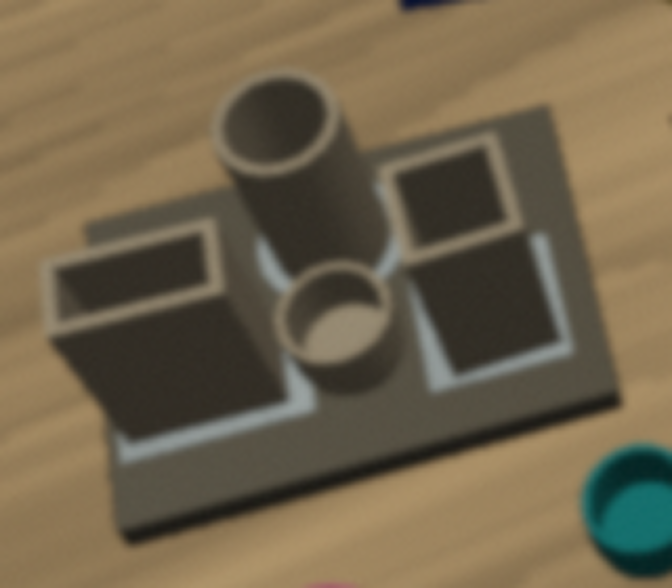

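```bash
cat > h.py <<'E'
from workcell import env
import numpy as np, cv2
from scipy.spatial.transform import Rotation as R
def model(n):
    m=env.camera_model(n)
    K=m["camera_matrix"]
    if n=="wrist":
        s=env.get_state();q=s["orientation"]
        T=np.eye(4);T[:3,:3]=R.from_quat([q[1],q[2],q[3],q[0]]).as_matrix();T[:3,3]=s["tcp_pos"]
        return K,np.linalg.inv(T@m["T_tool_cam"])
    return K,m["camera_from_world"]
def onz(M,uv,z):
    K,E=M; uv=np.atleast_2d(np.array(uv,float))
    d=np.c_[uv,np.ones(len(uv))]@np.linalg.inv(K).T@E[:3,:3]
    c=-E[:3,:3].T@E[:3,3]
    return c+d*((z-c[2])/d[:,2])[:,None]
def proj(M,P):
    K,E=M;P=np.atleast_2d(P);p=P@E[:3,:3].T+E[:3,3];p=p@K.T;return p[:,:2]/p[:,2:]
def cr(pts,s,ox,oy): return (np.array(pts,float)+.5)/s-.5+[ox,oy]
E
cat > m1.py <<'E'
from h import *
np.set_printoptions(precision=4,suppress=True)
t=model("top");s=model("scene")
T=lambda p,z:onz(t,cr(p,6,385,215),z)[:,:2]
S=lambda p,z:onz(s,cr(p,4.2,95,225),z)[:,:2]
def box(n,c):
    e=c[[1,2,3,0]]-c; print(n,"ctr",c.mean(0),"len",np.linalg.norm(e,axis=1),"ang",np.degrees(np.arctan2(e[:,1],e[:,0])))
box("slab T",T([(97,52),(660,122),(627,530),(55,458)],.02))
box("slab S",S([(85,225),(548,105),(622,400),(125,535)],.02))
box("sq T",T([(200,90),(346,98),(335,238),(193,232)],.125))
box("sq S",S([(385,172),(497,133),(522,228),(408,265)],.125))
box("ob T",T([(540,152),(737,182),(722,278),(530,255)],.125))
box("ob S",S([(42,262),(212,220),(222,290),(52,335)],.125))
print("round",T([(435,358)],.125),S([(277,123)],.125))
print("bowl",T([(397,213)],.058),S([(333,312)],.058))
print("wheel",onz(t,[(170,251.5)],.06),onz(s,[(462,187)],.06))
b=onz(t,[(251,224),(361,210),(371,276),(259,292)],.02)[:,:2];box("board T",b)
b=onz(s,[(256,253),(361,200),(404,248),(297,311)],.02)[:,:2];box("board S",b)
print("blue",onz(t,[(408,333)],.125),"yel",onz(t,[(358,323)],.1),"jar",onz(t,[(250,140)],.095), "tur",onz(t,[(405,197)],.03),"pink",onz(t,[(464,196)],.03))
E
python3 m1.py
```

```text
slab T ctr [ 0.4794 -0.3079] len [0.2203 0.1584 0.2198 0.1578] ang [-98.08   171.5471  81.7721  -8.2635]
slab S ctr [ 0.4835 -0.307 ] len [0.2186 0.1627 0.2156 0.1598] ang [ 81.6568  -8.3115 -99.1134 172.7587]
sq T ctr [ 0.5146 -0.2484] len [0.0517 0.0499 0.05   0.0504] ang [-94.084  172.4847  86.5883  -5.4898]
sq S ctr [ 0.5166 -0.2468] len [0.0483 0.0485 0.0475 0.0466] ang [ 87.3304  -6.9997 -94.8045 173.9113]
ob T ctr [ 0.4939 -0.3759] len [0.0703 0.0347 0.068  0.0368] ang [-99.6798 167.1396  82.1559  -9.063 ]
ob S ctr [ 0.4944 -0.3748] len [0.068  0.0339 0.0667 0.0349] ang [ 80.6933  -8.3185 -98.4951 173.7457]
round [[ 0.4455 -0.3033]] [[ 0.4487 -0.302 ]]
bowl [[ 0.5041 -0.3126]] [[ 0.5051 -0.3112]]
wheel [[0.5114 0.3107 0.06  ]] [[0.517  0.3109 0.06  ]]
board T ctr [0.5137 0.0001] len [0.257  0.155  0.2577 0.1575] ang [ -83.52   -173.3182   97.0356    6.4245]
board S ctr [0.5164 0.0031] len [0.2562 0.1487 0.2556 0.1552] ang [  95.9757    7.7106  -82.5616 -172.0888]
blue [[ 0.3267 -0.1948  0.125 ]] yel [[ 0.3485 -0.0952  0.1   ]] jar [[0.752  0.1308 0.095 ]] tur [[ 0.633  -0.2208  0.03  ]] pink [[ 0.6334 -0.3589  0.03  ]]
```

```bash
cat >> h.py <<'E'
def tool():
    s=env.get_state();q=s["orientation"];return s,R.from_quat([q[1],q[2],q[3],q[0]])
def goal(xyz,yawdeg,sign=-1):
    # tool x down, tool y = sign*(cos,sin)(yaw)
    a=np.radians(yawdeg);x=np.array([0,0,-1.]);y=sign*np.array([np.cos(a),np.sin(a),0]);z=np.cross(x,y)
    return np.array(xyz),R.from_matrix(np.c_[x,y,z])
def to(xyz,yawdeg,sign=-1):
    s,r=tool();p,g=goal(xyz,yawdeg,sign)
    d=r.inv().apply(p-s["tcp_pos"])*100; w=np.degrees((r.inv()*g).as_rotvec())
    print("t %.2f"%s["clock"],"tcp",np.round(s["tcp_pos"],4),"gap %.4f"%s["finger_gap"],"F",np.round(s["wrist_force"],1))
    print("total tool shift cm",np.round(d,2),"turn deg",np.round(w,2))
E
python3 - <<'E'
from h import *
s,r=tool();print(r.as_matrix().round(3))
to([.45,.25,.22],-8.3,-1);to([.45,.25,.22],-8.3,1)
E
```

```text
[[-0.001  0.313  0.95 ]
 [-0.001  0.95  -0.313]
 [-1.    -0.001 -0.   ]]
t 0.15 tcp [0.1801 0.5457 0.2306] gap 0.0856 F [ 0.5 -0.3  0.5]
total tool shift cm [  1.08 -19.62  34.9 ] turn deg [-9.997e+01 -8.000e-02  5.000e-02]
t 0.15 tcp [0.1801 0.5457 0.2306] gap 0.0856 F [ 0.5 -0.3  0.5]
total tool shift cm [  1.08 -19.62  34.9 ] turn deg [8.003e+01 5.000e-02 7.000e-02]
```

```bash
cat >> h.py <<'E'
def rows(xyz,yawdeg,n,sign=1):
    to(xyz,yawdeg,sign)
    s,r=tool();p,g=goal(xyz,yawdeg,sign); dp=(p-s["tcp_pos"])/n*100; w=(r.inv()*g).as_rotvec()/n
    for i in range(n):
        print(np.round(np.r_[(r*R.from_rotvec(w*i)).inv().apply(dp),np.degrees(w)],2).tolist())
E
python3 -c "
from h import *
rows([.5,.15,.24],-8.3,15)"
```

```text
t 0.15 tcp [0.1801 0.5457 0.2306] gap 0.0856 F [ 0.5 -0.3  0.5]
total tool shift cm [ -0.91 -27.55  42.78] turn deg [8.003e+01 5.000e-02 7.000e-02]
[-0.06, -1.84, 2.85, 5.34, 0.0, 0.0]
[-0.06, -1.56, 3.01, 5.34, 0.0, 0.0]
[-0.06, -1.28, 3.14, 5.34, 0.0, 0.0]
[-0.06, -0.98, 3.25, 5.34, 0.0, 0.0]
[-0.06, -0.67, 3.32, 5.34, 0.0, 0.0]
[-0.06, -0.36, 3.37, 5.34, 0.0, 0.0]
[-0.06, -0.05, 3.39, 5.34, 0.0, 0.0]
[-0.06, 0.27, 3.38, 5.34, 0.0, 0.0]
[-0.06, 0.58, 3.34, 5.34, 0.0, 0.0]
[-0.06, 0.89, 3.27, 5.34, 0.0, 0.0]
[-0.06, 1.19, 3.18, 5.34, 0.0, 0.0]
[-0.06, 1.48, 3.05, 5.34, 0.0, 0.0]
[-0.06, 1.76, 2.9, 5.34, 0.0, 0.0]
[-0.06, 2.02, 2.72, 5.34, 0.0, 0.0]
[-0.06, 2.27, 2.52, 5.34, 0.0, 0.0]
```

>>> {"fn": "drive_tool", "kwargs": {"plan": [[[-0.1,-1.8,2.8,5.3,0,0,1],[-0.1,-1.6,3.0,5.3,0,0,1],[-0.1,-1.3,3.1,5.3,0,0,1],[-0.1,-1.0,3.2,5.3,0,0,1],[-0.1,-0.7,3.3,5.3,0,0,1]]]}}

```text
clock: 0.57
tcp_pos: [0.2855, 0.4132, 0.2361]
orientation: [0.653, 0.27, 0.653, -0.271]
wrist_force: [0.9, 0.1, 0.6]
finger_gap: 0.0855
```

>>> {"fn": "drive_tool", "kwargs": {"plan": [[[-0.1,-0.4,3.4,5.3,0,0,1],[-0.1,-0.1,3.4,5.3,0,0,1],[-0.1,0.3,3.4,5.3,0,0,1],[-0.1,0.6,3.3,5.3,0,0,1],[-0.1,0.9,3.3,5.3,0,0,1]]]}}

```text
clock: 0.98
tcp_pos: [0.3928, 0.281, 0.2412]
orientation: [0.574, 0.413, 0.574, -0.413]
wrist_force: [1.4, 0.8, -0.3]
finger_gap: 0.0853
```

>>> {"fn": "drive_tool", "kwargs": {"plan": [[[-0.1,1.2,3.2,5.3,0,0,1],[-0.1,1.5,3.0,5.3,0,0,1],[-0.1,1.8,2.9,5.3,0,0,1],[-0.1,2.0,2.7,5.3,0,0,1],[-0.1,2.3,2.5,5.3,0,0,1]]]}}

```text
clock: 1.4
tcp_pos: [0.5012, 0.1507, 0.2462]
orientation: [-0.464, -0.534, -0.464, 0.534]
wrist_force: [0.7, 0.9, -0.3]
finger_gap: 0.0855
```

```bash
python3 -c "
from h import *
rows([.5135,-.12,.22],-7.5,10)"
```

```text
t 1.40 tcp [0.5012 0.1507 0.2462] gap 0.0855 F [ 0.7  0.9 -0.3]
total tool shift cm [ 2.61  5.   26.63] turn deg [-0.54 -0.01  0.02]
[0.26, 0.5, 2.66, -0.05, -0.0, 0.0]
[0.26, 0.5, 2.66, -0.05, -0.0, 0.0]
[0.26, 0.5, 2.66, -0.05, -0.0, 0.0]
[0.26, 0.49, 2.66, -0.05, -0.0, 0.0]
[0.26, 0.49, 2.67, -0.05, -0.0, 0.0]
[0.26, 0.49, 2.67, -0.05, -0.0, 0.0]
[0.26, 0.49, 2.67, -0.05, -0.0, 0.0]
[0.26, 0.48, 2.67, -0.05, -0.0, 0.0]
[0.26, 0.48, 2.67, -0.05, -0.0, 0.0]
[0.26, 0.48, 2.67, -0.05, -0.0, 0.0]
```

>>> {"fn": "drive_tool", "kwargs": {"plan": [[[0,0.5,2.7,0,0,0,1],[0,0.5,2.7,0,0,0,1],[0,0.5,2.7,0,0,0,1],[0,0.5,2.7,0,0,0,1],[0,0.5,2.7,0,0,0,1]]]}}

```text
clock: 1.82
tcp_pos: [0.5069, 0.0138, 0.246]
orientation: [-0.465, -0.533, -0.465, 0.533]
wrist_force: [0.9, -0.2, -0.5]
finger_gap: 0.0855
```

>>> {"fn": "drive_tool", "kwargs": {"plan": [[[0,0.5,2.7,0,0,0,1],[0,0.5,2.7,0,0,0,1],[0,0.5,2.7,0,0,0,1],[0,0.5,2.7,0,0,0,1],[0,0,0,0,0,0,1]]]}}

```text
clock: 2.23
tcp_pos: [0.5126, -0.0988, 0.2458]
orientation: [-0.464, -0.533, -0.463, 0.534]
wrist_force: [1.4, -0.5, 0.1]
finger_gap: 0.0856
```

```bash
python3 -c "
from h import *
to([.5135,-.2484,.22],-7.5,1)
M=model('wrist');im=env.read_camera('wrist');cv2.imwrite('pics/w1.png',im[:,:,::-1]);np.savez('w1.npz',K=M[0],E=M[1])
"
```

```text
t 2.23 tcp [ 0.5126 -0.0988  0.2458] gap 0.0856 F [ 1.4 -0.5  0.1]
total tool shift cm [ 2.6   2.17 14.8 ] turn deg [-0.53  0.09 -0.01]
```

View pics/w1.png

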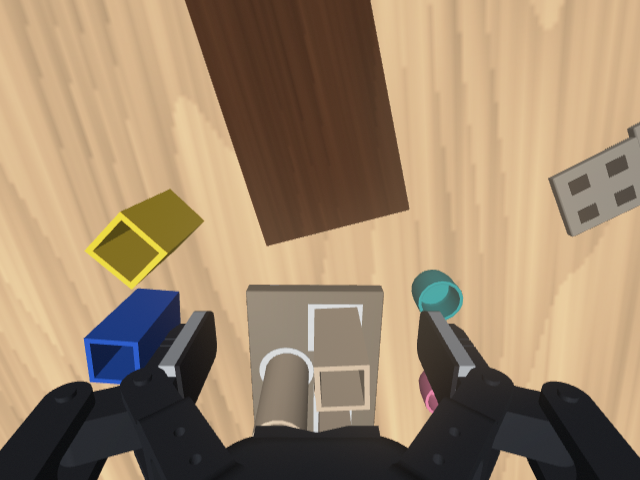

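>>> {"fn": "drive_tool", "kwargs": {"plan": [[[0.5,0.4,3.0,0,0,0,1],[0.5,0.5,3.0,0,0,0,1],[0.5,0.5,3.0,0,0,0,1],[0.5,0.5,3.0,0,0,0,1],[0.6,0.4,2.8,0,0,0,1]]]}}

```text
clock: 2.7
tcp_pos: [0.5154, -0.2448, 0.2201]
orientation: [0.465, 0.533, 0.465, -0.532]
wrist_force: [0.2, 0.3, 0.6]
finger_gap: 0.0853
```

```bash
python3 -c "
from h import *
to([.5145,-.2484,.08],-8,1)
M=model('wrist');im=env.read_camera('wrist');cv2.imwrite('pics/w2.png',im[:,:,::-1]);np.savez('w2.npz',K=M[0],E=M[1])
"
```

```text
t 2.70 tcp [ 0.5154 -0.2448  0.2201] gap 0.0853 F [0.2 0.3 0.6]
total tool shift cm [14.01 -0.04  0.38] turn deg [ 0.3  -0.02 -0.01]
```

View pics/w2.png

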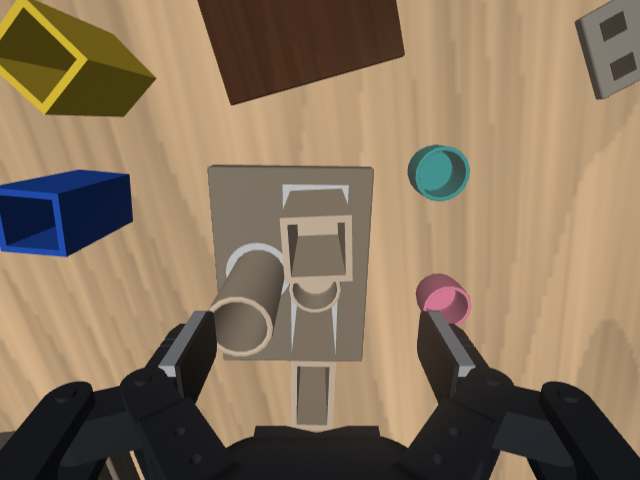

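```bash
python3 - <<'E'
from h import *
d=np.load('w2.npz');M=(d['K'],d['E']);np.set_printoptions(precision=4,suppress=True)
print(proj(M,[[.5145,-.2484,.125],[.494,-.376,.125],[.4455,-.3033,.125],[.504,-.3125,.058]]))
print(onz(M,[[281,219],[350,215],[352,279],[288,282]],.125), onz(M,[[242,326]],.125),onz(M,[[316,292]],.058))
print(onz(M,[[208,167],[373,168],[222,361],[362,360]],.02))
a=cv2.imread("pics/w2.png");cv2.imwrite("pics/w2c.png",cv2.resize(a[150:430,200:380],None,fx=2.1,fy=2.1))
cv2.imwrite("pics/w2d.png",cv2.resize(a[150:300,200:400],None,fx=4,fy=4,interpolation=cv2.INTER_CUBIC))
E
```

```text
[[315.7178 249.8004]
 [312.0654 396.2355]
 [236.6768 327.5219]
 [314.0556 290.0478]]
[[ 0.4937 -0.2227  0.125 ]
 [ 0.5414 -0.2263  0.125 ]
 [ 0.5378 -0.2746  0.125 ]
 [ 0.4909 -0.2706  0.125 ]] [[ 0.4498 -0.3025  0.125 ]] [[ 0.5056 -0.3148  0.058 ]]
[[ 0.4188 -0.1891  0.02  ]
 [ 0.5745 -0.2112  0.02  ]
 [ 0.3838 -0.4063  0.02  ]
 [ 0.5436 -0.4266  0.02  ]]
```

View pics/w2d.png

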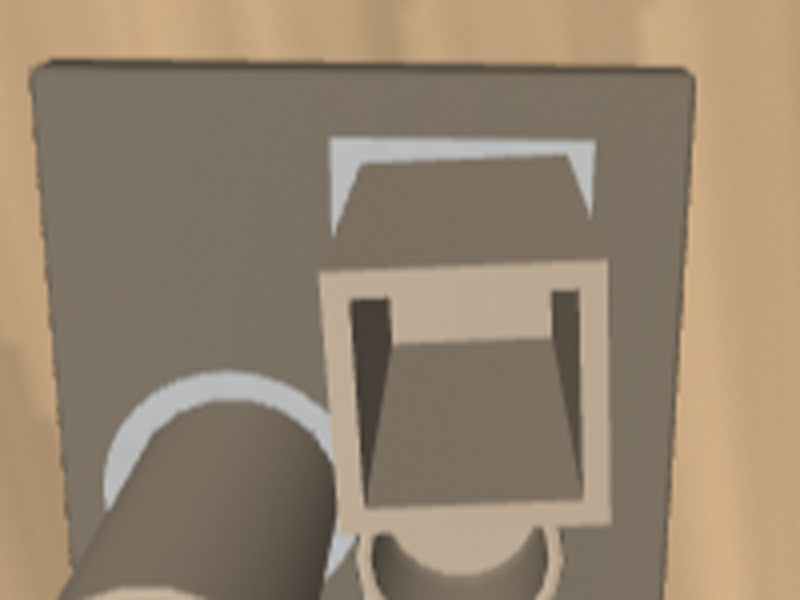

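>>> {"fn": "drive_tool", "kwargs": {"plan": [[[3.2,0,0.2,0,0,0,1],[3.2,0,0.1,0,0,0,1],[3.2,0,0.1,0,0,0,1],[3.0,0,0,0,0,0,1],[1.8,0,0,0,0,0,1]]]}}

```text
clock: 3.17
tcp_pos: [0.513, -0.246, 0.0728]
orientation: [-0.463, -0.532, -0.467, 0.533]
wrist_force: [-0.0, 0.2, -0.6]
finger_gap: 0.0854
```

>>> {"fn": "drive_tool", "kwargs": {"plan": [[[0,0,0,0,0,0,0.5],[0,0,0,0,0,0,0.5],[0,0,0,0,0,0,0.3],[0,0,0,0,0,0,0.3],[0,0,0,0,0,0,0.3]]], "squeeze": 35}}

```text
clock: 3.58
tcp_pos: [0.5156, -0.2486, 0.0778]
orientation: [0.466, 0.533, 0.464, -0.532]
wrist_force: [0.8, 0.9, 1.5]
finger_gap: 0.0502
```

```bash
python3 -c "
from h import *
to([.5155,-.2484,.075],-8,1)
"
```

```text
t 3.58 tcp [ 0.5156 -0.2486  0.0778] gap 0.0502 F [0.8 0.9 1.5]
total tool shift cm [ 0.28 -0.02 -0.02] turn deg [ 0.25  0.06 -0.14]
```

>>> {"fn": "drive_tool", "kwargs": {"plan": [[[-1.5,0,0,0,0,0,0.3],[-2.0,0,0,0,0,0,0.3],[-0.5,0,-1.0,0,0,0,0.3],[0,0,-2.0,0,0,0,0.3],[0,0,-3.0,0,0,0,0.3]]]}}

```text
clock: 4.0
tcp_pos: [0.5238, -0.19, 0.1174]
orientation: [0.465, 0.534, 0.463, -0.533]
wrist_force: [0.5, -0.3, -2.4]
finger_gap: 0.0503
```

```bash
python3 -c "
from h import *
to([.505,.08,.118],-8,1)
"
```

```text
t 4.00 tcp [ 0.5238 -0.19    0.1174] gap 0.0503 F [ 0.5 -0.3 -2.4]
total tool shift cm [ -0.12  -5.59 -26.48] turn deg [ 0.05  0.09 -0.19]
```

>>> {"fn": "drive_tool", "kwargs": {"plan": [[[0,-0.7,-3.3,0,0,0,0.3],[0,-0.7,-3.3,0,0,0,0.3],[0,-0.7,-3.3,0,0,0,0.3],[0,-0.7,-3.3,0,0,0,0.3],[0,-0.7,-3.3,0,0,0,0.3]]]}}

```text
clock: 4.42
tcp_pos: [0.51, -0.0185, 0.1165]
orientation: [0.465, 0.533, 0.465, -0.532]
wrist_force: [-0.1, -0.5, -2.8]
finger_gap: 0.0501
```

>>> {"fn": "drive_tool", "kwargs": {"plan": [[[0,-0.7,-3.3,0,0,0,0.3],[0,-0.7,-3.3,0,0,0,0.3],[0,-0.7,-2.3,0,0,0,0.3],[0.5,0,-0.5,0,0,0,0.3],[1.5,0,0,0,0,0,0.3]]]}}

```text
clock: 4.83
tcp_pos: [0.5037, 0.0778, 0.0982]
orientation: [0.467, 0.533, 0.465, -0.53]
wrist_force: [0.7, -0.1, -2.3]
finger_gap: 0.0501
```

```bash
python3 -c "
from h import *
to([.505,.08,.079],-8,1)
"
```

```text
t 4.83 tcp [0.5037 0.0778 0.0982] gap 0.0501 F [ 0.7 -0.1 -2.3]
total tool shift cm [ 1.92  0.09 -0.23] turn deg [ 0.45 -0.07 -0.29]
```

>>> {"fn": "drive_tool", "kwargs": {"plan": [[[1.0,0,0,0,0,0,0.3],[0.6,0,0,0,0,0,0.3],[0.3,0,0,0,0,0,0.3],[0,0,0,0,0,0,0.3],[0,0,0,0,0,0,0.3]]]}}

```text
clock: 5.25
tcp_pos: [0.5018, 0.0752, 0.0778]
orientation: [0.464, 0.533, 0.465, -0.533]
wrist_force: [-5.0, 2.9, 4.8]
finger_gap: 0.0499
```

>>> {"fn": "drive_tool", "kwargs": {"plan": [[[0,0,0,0,0,0,0.7],[0,0,0,0,0,0,0.8],[0,0,0,0,0,0,0.9],[0,0,0,0,0,0,1],[-1,0,0,0,0,0,1]]]}}

```text
clock: 5.67
tcp_pos: [0.5011, 0.0751, 0.086]
orientation: [-0.464, -0.532, -0.466, 0.534]
wrist_force: [-0.5, 0.2, 0.4]
finger_gap: 0.0858
```

>>> {"fn": "drive_tool", "kwargs": {"plan": [[[-4,0,0,0,0,0,1],[-4,0,0,0,0,0,1],[-2,0,2,0,0,0,1],[0,0,3.5,0,0,0,1],[0,0,3.5,0,0,0,1]]]}}

```text
clock: 6.08
tcp_pos: [0.4916, -0.0144, 0.1903]
orientation: [0.467, 0.533, 0.464, -0.531]
wrist_force: [-0.2, 0.5, -0.7]
finger_gap: 0.0856
```

```bash
python3 -c "
from h import *
to([.448,-.3028,.19],-8,1)
im=env.read_camera('top');cv2.imwrite('pics/t1.png',im[:,:,::-1])
"
```

```text
t 6.08 tcp [ 0.4916 -0.0144  0.1903] gap 0.0856 F [-0.2  0.5 -0.7]
total tool shift cm [ 0.04 -0.51 29.17] turn deg [ 0.41  0.02 -0.32]
```

View pics/t1.png

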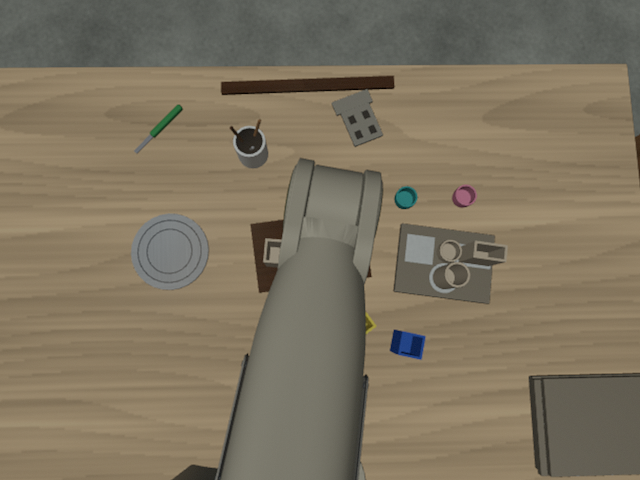

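>>> {"fn": "drive_tool", "kwargs": {"plan": [[[0,0,3.3,0,0,0,1],[0,0,3.3,0,0,0,1],[0,-0.1,3.3,0,0,0,1],[0,-0.1,3.3,0,0,0,1],[0,-0.1,3.3,0,0,0,1]]]}}

```text
clock: 6.55
tcp_pos: [0.4645, -0.1783, 0.188]
orientation: [0.465, 0.533, 0.465, -0.533]
wrist_force: [0.4, -1.0, -0.9]
finger_gap: 0.0855
```

>>> {"fn": "drive_tool", "kwargs": {"plan": [[[0,-0.1,3.3,0,0,0,1],[0,-0.1,3.3,0,0,0,1],[0,0,3.0,0,0,0,1],[0,0,2.0,0,0,0,1],[0,0,1.0,0,0,0,1]]]}}

```text
clock: 6.97
tcp_pos: [0.4455, -0.3043, 0.1877]
orientation: [-0.465, -0.533, -0.464, 0.533]
wrist_force: [0.3, -0.2, 0.5]
finger_gap: 0.0852
```

```bash
python3 -c "
from h import *
to([.448,-.3028,.075],-8,1)
"
```

```text
t 6.97 tcp [ 0.4455 -0.3043  0.1877] gap 0.0852 F [ 0.3 -0.2  0.5]
total tool shift cm [11.27  0.22 -0.19] turn deg [ 0.07  0.05 -0.04]
```

>>> {"fn": "drive_tool", "kwargs": {"plan": [[[3.0,0.1,-0.1,0,0,0,1],[3.0,0.1,-0.1,0,0,0,1],[3.0,0,0,0,0,0,1],[2.0,0,0,0,0,0,1],[0,0,0,0,0,0,1]]]}}

```text
clock: 7.38
tcp_pos: [0.4456, -0.2967, 0.0732]
orientation: [-0.462, -0.532, -0.468, 0.533]
wrist_force: [0.0, -0.1, -0.2]
finger_gap: 0.0855
```

>>> {"fn": "drive_tool", "kwargs": {"plan": [[[0,0,0,0,0,0,0.6],[0,0,0,0,0,0,0.5],[0,0,0,0,0,0,0.3],[0,0,0,0,0,0,0.3],[0,0,0,0,0,0,0.3]]], "squeeze": 35}}

```text
clock: 7.8
tcp_pos: [0.4489, -0.3005, 0.0794]
orientation: [0.466, 0.533, 0.464, -0.533]
wrist_force: [-1.8, 0.6, 6.9]
finger_gap: 0.0528
```

>>> {"fn": "drive_tool", "kwargs": {"plan": [[[-1.5,0,0,0,0,0,0.3],[-2.0,0,0,0,0,0,0.3],[-1.0,0,0,0,0,0,0.3],[0,0,-1,0,0,0,0.3],[0,0,-2,0,0,0,0.3]]]}}

```text
clock: 8.22
tcp_pos: [0.453, -0.2717, 0.123]
orientation: [0.466, 0.533, 0.463, -0.533]
wrist_force: [0.2, -0.1, -2.3]
finger_gap: 0.0524
```

```bash
python3 -c "
from h import *
to([.5139,.004,.12],-8,1)
"
```

```text
t 8.22 tcp [ 0.453  -0.2717  0.123 ] gap 0.0524 F [ 0.2 -0.1 -2.3]
total tool shift cm [  0.25   2.23 -28.14] turn deg [ 0.08  0.12 -0.17]
```

```bash
python3 -c "
from h import *
im=env.read_camera('wrist');cv2.imwrite('pics/w3.png',im[:,:,::-1])
im=env.read_camera('scene');cv2.imwrite('pics/s3.png',cv2.resize(im[180:400,60:330,::-1],None,fx=2.7,fy=2.7,interpolation=cv2.INTER_CUBIC))
"
```

```text
(no output)
```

View pics/w3.png

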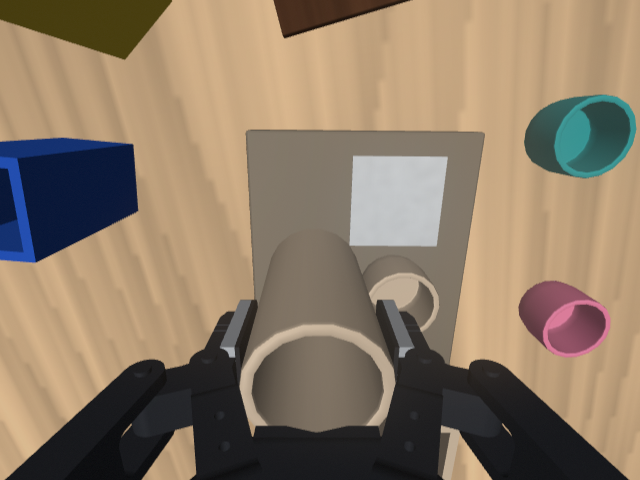

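View pics/s3.png

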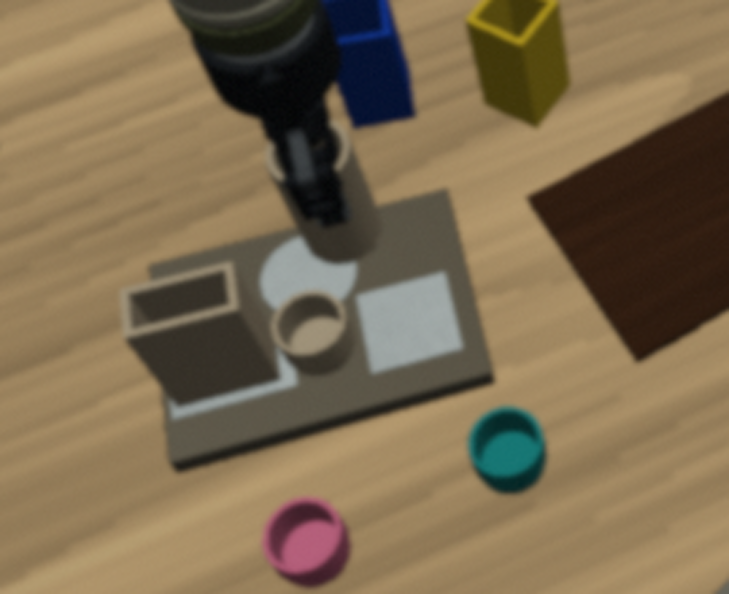

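>>> {"fn": "drive_tool", "kwargs": {"plan": [[[0,0.2,-3.0,0,0,0,0.3],[0,0.3,-3.3,0,0,0,0.3],[0,0.3,-3.3,0,0,0,0.3],[0,0.3,-3.3,0,0,0,0.3],[0,0.3,-3.3,0,0,0,0.3]]]}}

```text
clock: 8.73
tcp_pos: [0.4876, -0.1097, 0.1215]
orientation: [-0.465, -0.533, -0.465, 0.533]
wrist_force: [0.4, 0.1, -3.0]
finger_gap: 0.052
```

>>> {"fn": "drive_tool", "kwargs": {"plan": [[[0,0.3,-3.3,0,0,0,0.3],[0,0.3,-3.3,0,0,0,0.3],[0,0.2,-3.0,0,0,0,0.3],[0.5,0.1,-1.5,0,0,0,0.3],[1.0,0,-0.5,0,0,0,0.3]]]}}

```text
clock: 9.15
tcp_pos: [0.5134, 0.005, 0.1074]
orientation: [0.466, 0.532, 0.466, -0.531]
wrist_force: [0.6, -0.6, -2.3]
finger_gap: 0.0525
```

```bash
python3 -c "
from h import *
to([.5139,.004,.08],-8,1)
"
```

```text
t 9.15 tcp [0.5134 0.005  0.1074] gap 0.0525 F [ 0.6 -0.6 -2.3]
total tool shift cm [2.74 0.06 0.1 ] turn deg [ 0.45 -0.05 -0.11]
```

>>> {"fn": "drive_tool", "kwargs": {"plan": [[[1.0,0,0,0,0,0,0.3],[1.0,0,0,0,0,0,0.3],[0.5,0,0,0,0,0,0.3],[0.2,0,0,0,0,0,0.3],[0,0,0,0,0,0,0.3]]]}}

```text
clock: 9.57
tcp_pos: [0.5115, 0.0012, 0.0797]
orientation: [-0.464, -0.533, -0.465, 0.534]
wrist_force: [0.3, -0.1, -2.3]
finger_gap: 0.052
```

Not yet touching; lower a bit more.

>>> {"fn": "drive_tool", "kwargs": {"plan": [[[0.2,0,0,0,0,0,0.3],[0,0,0,0,0,0,0.3],[0,0,0,0,0,0,0.3],[0,0,0,0,0,0,0.3],[0,0,0,0,0,0,0.3]]]}}

```text
clock: 9.98
tcp_pos: [0.512, 0.0011, 0.0794]
orientation: [-0.465, -0.533, -0.464, 0.533]
wrist_force: [-5.3, -0.3, 9.3]
finger_gap: 0.0518
```

>>> {"fn": "drive_tool", "kwargs": {"plan": [[[0,0,0,0,0,0,0.75],[0,0,0,0,0,0,0.8],[0,0,0,0,0,0,0.9],[0,0,0,0,0,0,1],[-1,0,0,0,0,0,1]]]}}

```text
clock: 10.4
tcp_pos: [0.5112, 0.0022, 0.0869]
orientation: [-0.464, -0.532, -0.466, 0.534]
wrist_force: [-0.8, -0.3, 1.1]
finger_gap: 0.0854
```

>>> {"fn": "drive_tool", "kwargs": {"plan": [[[-4,0,0,0,0,0,1],[-4,0,0,0,0,0,1],[-2,0,2,0,0,0,1],[0,0,3.5,0,0,0,1],[0,0,3.5,0,0,0,1]]]}}

```text
clock: 10.82
tcp_pos: [0.5018, -0.0875, 0.1913]
orientation: [0.467, 0.533, 0.464, -0.531]
wrist_force: [0.2, -0.4, -1.3]
finger_gap: 0.0855
```

```bash
python3 -c "
from h import *
to([.494,-.3755,.19],-8,1)
"
```

```text
t 10.82 tcp [ 0.5018 -0.0875  0.1913] gap 0.0855 F [ 0.2 -0.4 -1.3]
total tool shift cm [ 0.18  3.02 28.65] turn deg [ 0.42  0.05 -0.31]
```

>>> {"fn": "drive_tool", "kwargs": {"plan": [[[0,0.3,3.2,0,0,0,1],[0,0.4,3.3,0,0,0,1],[0,0.4,3.3,0,0,0,1],[0,0.4,3.3,0,0,0,1],[0,0.3,3.3,0,0,0,1]]]}}

```text
clock: 11.23
tcp_pos: [0.496, -0.2536, 0.1891]
orientation: [0.465, 0.533, 0.465, -0.533]
wrist_force: [0.7, -0.2, 0.6]
finger_gap: 0.0851
```

>>> {"fn": "drive_tool", "kwargs": {"plan": [[[0,0.4,3.3,0,0,0,1],[0,0.4,3.3,0,0,0,1],[0,0.2,3.0,0,0,0,1],[0,0.1,2.0,0,0,0,1],[0,0,0.7,0,0,0,1]]]}}

```text
clock: 11.65
tcp_pos: [0.4898, -0.3787, 0.1884]
orientation: [-0.465, -0.533, -0.464, 0.534]
wrist_force: [0.2, 0.4, 0.4]
finger_gap: 0.0855
```

```bash
python3 -c "
from h import *
to([.494,-.3755,.075],-8,1)
M=model('wrist');im=env.read_camera('wrist');cv2.imwrite('pics/w4.png',im[:,:,::-1]);np.savez('w4.npz',K=M[0],E=M[1])
"
```

```text
t 11.65 tcp [ 0.4898 -0.3787  0.1884] gap 0.0855 F [0.2 0.4 0.4]
total tool shift cm [11.34  0.36 -0.38] turn deg [ 0.06  0.07 -0.03]
```

View pics/w4.png

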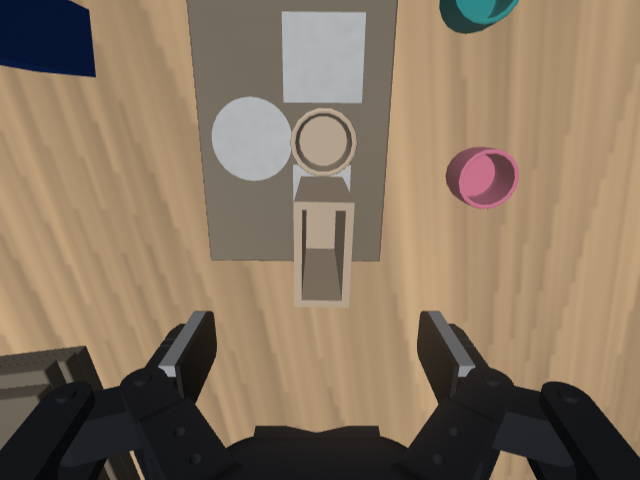

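>>> {"fn": "drive_tool", "kwargs": {"plan": [[[3.0,0.2,-0.2,0,0,0,1],[3.0,0.2,-0.1,0,0,0,1],[3.0,0,-0.1,0,0,0,1],[2.0,0,0,0,0,0,1],[0.2,0,0,0,0,0,1]]]}}

```text
clock: 12.12
tcp_pos: [0.4926, -0.3679, 0.0721]
orientation: [-0.462, -0.532, -0.468, 0.532]
wrist_force: [0.1, 0.3, 0.4]
finger_gap: 0.0857
```

>>> {"fn": "drive_tool", "kwargs": {"plan": [[[0,0,0,0,0,0,0.6],[0,0,0,0,0,0,0.4],[0,0,0,0,0,0,0.2],[0,0,0,0,0,0,0.2],[0,0,0,0,0,0,0.2]]], "squeeze": 35}}

```text
clock: 12.53
tcp_pos: [0.4956, -0.3726, 0.0784]
orientation: [0.466, 0.533, 0.464, -0.533]
wrist_force: [-1.6, 0.8, 6.7]
finger_gap: 0.0361
```

>>> {"fn": "drive_tool", "kwargs": {"plan": [[[-1.5,0,0,0,0,0,0.2],[-2.5,0,0,0,0,0,0.2],[-2.0,0,0,0,0,0,0.2],[0,0,-1,0,0,0,0.2],[0,0,-2,0,0,0,0.2]]]}}

```text
clock: 12.95
tcp_pos: [0.4997, -0.3443, 0.1378]
orientation: [0.466, 0.533, 0.463, -0.533]
wrist_force: [0.7, -0.1, -1.9]
finger_gap: 0.0358
```

```bash
python3 -c "
from h import *
to([.524,-.0775,.135],-8,1)
"
```

```text
t 12.95 tcp [ 0.4997 -0.3443  0.1378] gap 0.0358 F [ 0.7 -0.1 -1.9]
total tool shift cm [  0.2   -1.27 -26.76] turn deg [ 0.07  0.17 -0.22]
```

>>> {"fn": "drive_tool", "kwargs": {"plan": [[[0,-0.1,-3.0,0,0,0,0.2],[0,-0.1,-3.3,0,0,0,0.2],[0,-0.2,-3.3,0,0,0,0.2],[0,-0.2,-3.3,0,0,0,0.2],[0,-0.2,-3.3,0,0,0,0.2]]]}}

```text
clock: 13.37
tcp_pos: [0.5121, -0.1783, 0.1355]
orientation: [0.465, 0.533, 0.465, -0.533]
wrist_force: [0.0, 0.4, -1.4]
finger_gap: 0.0358
```

>>> {"fn": "drive_tool", "kwargs": {"plan": [[[0,-0.2,-3.3,0,0,0,0.2],[0,-0.2,-3.2,0,0,0,0.2],[0,-0.1,-2.3,0,0,0,0.2],[1.0,0,-1.0,0,0,0,0.2],[1.5,0,-0.3,0,0,0,0.2]]]}}

```text
clock: 13.78
tcp_pos: [0.5223, -0.0776, 0.1116]
orientation: [0.467, 0.533, 0.465, -0.531]
wrist_force: [0.8, -0.4, -2.4]
finger_gap: 0.0359
```

```bash
python3 -c "
from h import *
to([.524,-.0775,.0785],-8,1)
"
```

```text
t 13.78 tcp [ 0.5223 -0.0776  0.1116] gap 0.0359 F [ 0.8 -0.4 -2.4]
total tool shift cm [ 3.31  0.16 -0.03] turn deg [ 0.41 -0.   -0.15]
```

>>> {"fn": "drive_tool", "kwargs": {"plan": [[[1.2,0.1,0,0,0,0,0.2],[1.2,0,0,0,0,0,0.2],[0.5,0,0,0,0,0,0.2],[0.3,0,0,0,0,0,0.2],[0,0,0,0,0,0,0.2]]]}}

```text
clock: 14.2
tcp_pos: [0.5216, -0.0798, 0.0789]
orientation: [-0.464, -0.533, -0.465, 0.533]
wrist_force: [-0.1, 0.3, -0.6]
finger_gap: 0.0359
```

>>> {"fn": "drive_tool", "kwargs": {"plan": [[[0.15,0,0,0,0,0,0.2],[0,0,0,0,0,0,0.2],[0,0,0,0,0,0,0.5],[0,0,0,0,0,0,0.8],[0,0,0,0,0,0,1]]]}}

```text
clock: 14.62
tcp_pos: [0.523, -0.0802, 0.078]
orientation: [0.465, 0.533, 0.465, -0.533]
wrist_force: [0.5, -0.1, 0.2]
finger_gap: 0.0658
```

>>> {"fn": "drive_tool", "kwargs": {"plan": [[[0,0,0,0,0,0,1],[-1,0,0,0,0,0,1],[-4,0,0,0,0,0,1],[-4,0,0,0,0,0,1],[-2,0,2,0,0,0,1]]]}}

```text
clock: 15.03
tcp_pos: [0.5214, -0.0981, 0.1929]
orientation: [0.467, 0.533, 0.465, -0.531]
wrist_force: [0.9, -0.4, 1.2]
finger_gap: 0.0851
```

>>> {"fn": "drive_tool", "kwargs": {"plan": [[[0,0.1,3.3,0,0,0,1],[0,0.1,3.3,0,0,0,1],[0,0,3.0,0,0,0,1],[0,0,0,0,0,0,1],[0,0,0,0,0,0,1]]]}}

```text
clock: 15.45
tcp_pos: [0.5087, -0.1965, 0.1884]
orientation: [0.464, 0.534, 0.464, -0.533]
wrist_force: [0.4, 0.1, 0.2]
finger_gap: 0.0855
```

```bash
python3 -c "
from h import *
to([.505,-.3125,.19],-8,1)
M=model('wrist');im=env.read_camera('wrist');cv2.imwrite('pics/w5.png',im[:,:,::-1]);np.savez('w5.npz',K=M[0],E=M[1])
im=env.read_camera('scene');cv2.imwrite('pics/s5.png',im[:,:,::-1])
im=env.read_camera('top');cv2.imwrite('pics/t5.png',im[:,:,::-1])
"
```

```text
t 15.45 tcp [ 0.5087 -0.1965  0.1884] gap 0.0855 F [0.4 0.1 0.2]
total tool shift cm [-0.16  1.24 11.54] turn deg [ 0.06 -0.   -0.04]
```

View pics/w5.png

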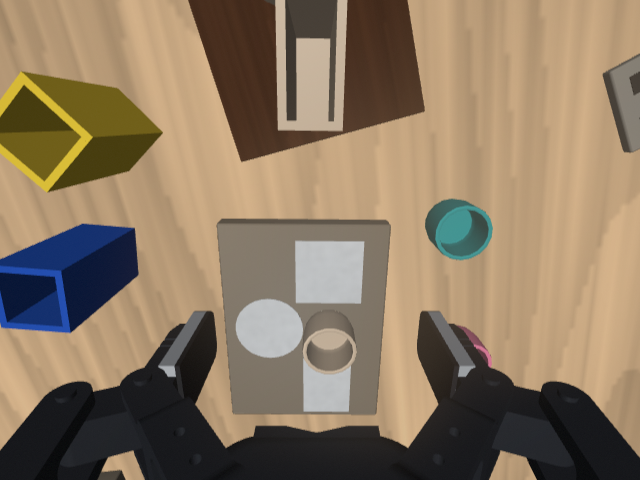

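View pics/s5.png

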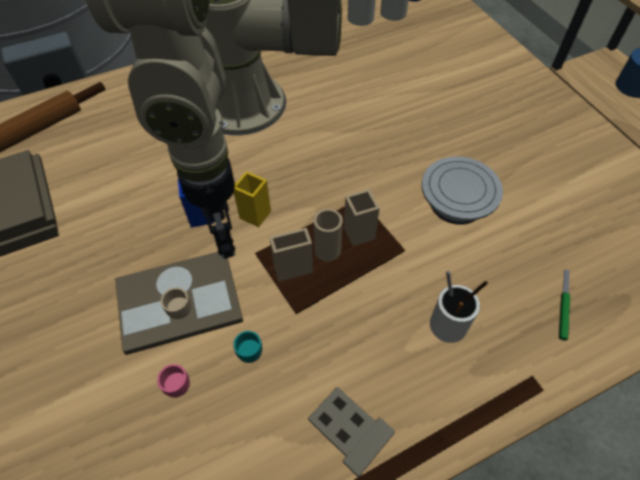

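View pics/t5.png

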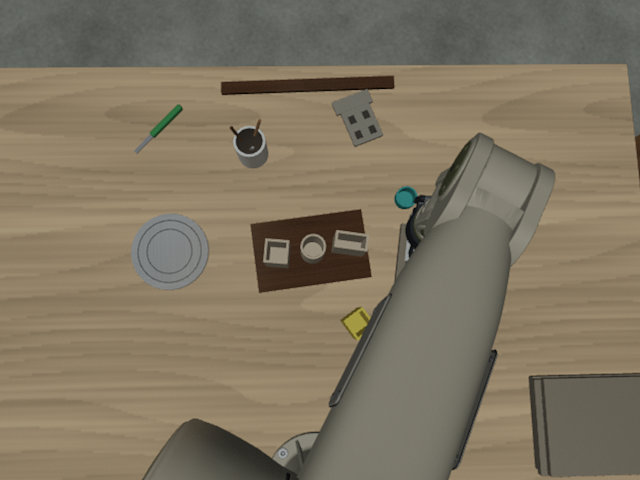

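```bash
python3 - <<'E'
from h import *
np.set_printoptions(precision=4,suppress=True)
d=np.load('w5.npz');M=(d['K'],d['E'])
print("bowl",onz(M,[[330,350]],.058))
d4=np.load('w4.npz');M4=(d4['K'],d4['E']);print("bowl4",onz(M4,[[323.5,142]],.058), "round4",onz(M4,[[252,138.5]],.02),"round5",onz(M,[[269,328]],.02))
print("sq5",onz(M,[[295,240],[364,241],[361,304],[296,303]],.02))
E
```

```text
bowl [[ 0.5053 -0.3103  0.058 ]]
bowl4 [[ 0.5047 -0.3116  0.058 ]] round4 [[ 0.4459 -0.3025  0.02  ]] round5 [[ 0.4456 -0.303   0.02  ]]
sq5 [[ 0.4864 -0.2142  0.02  ]
 [ 0.5495 -0.2241  0.02  ]
 [ 0.5402 -0.2888  0.02  ]
 [ 0.477  -0.2788  0.02  ]]
```

>>> {"fn": "drive_tool", "kwargs": {"plan": [[[0,0.3,3.0,0,0,0,1],[0,0.4,3.0,0,0,0,1],[1.0,0.3,3.0,0,0,0,1],[2.0,0.2,2.0,0,0,0,1],[3.0,0,0.5,0,0,0,1]]]}}

```text
clock: 16.02
tcp_pos: [0.5075, -0.3141, 0.1299]
orientation: [0.467, 0.533, 0.462, -0.533]
wrist_force: [0.2, 0.1, 0.2]
finger_gap: 0.0854
```

>>> {"fn": "drive_tool", "kwargs": {"plan": [[[3.0,0,0,0,0,0,1],[1.0,0,0,0,0,0,1],[0,0,0,0,0,0,1],[0,0,0,0,0,0,1],[0,0,0,0,0,0,1]]]}}

```text
clock: 16.43
tcp_pos: [0.5064, -0.3105, 0.0897]
orientation: [0.466, 0.533, 0.464, -0.532]
wrist_force: [0.2, 0.1, 0.9]
finger_gap: 0.0853
```

```bash
python3 -c "
from h import *
to([.505,-.3115,.027],-8,1)
M=model('wrist');im=env.read_camera('wrist');cv2.imwrite('pics/w6.png',im[:,:,::-1]);np.savez('w6.npz',K=M[0],E=M[1])
"
```

```text
t 16.43 tcp [ 0.5064 -0.3105  0.0897] gap 0.0853 F [0.2 0.1 0.9]
total tool shift cm [ 6.27 -0.14  0.11] turn deg [ 0.32  0.07 -0.13]
```

View pics/w6.png

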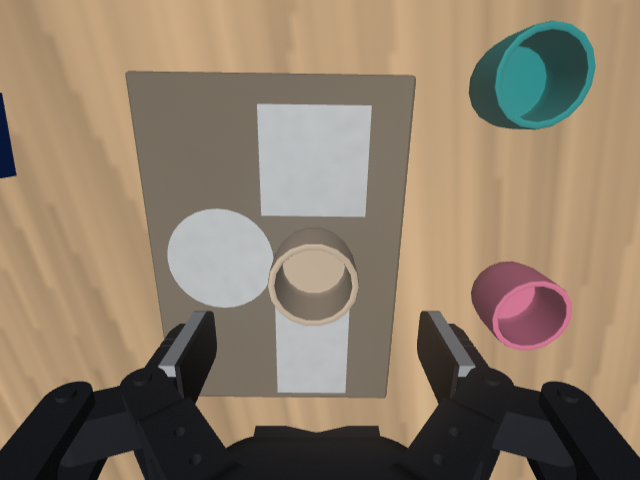

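>>> {"fn": "drive_tool", "kwargs": {"plan": [[[2.0,-0.1,0.1,0,0,0,1],[2.0,0,0,0,0,0,1],[1.5,0,0,0,0,0,1],[0.7,0,0,0,0,0,1],[0,0,0,0,0,0,1]]]}}

```text
clock: 16.9
tcp_pos: [0.5039, -0.311, 0.0255]
orientation: [-0.465, -0.533, -0.465, 0.533]
wrist_force: [-0.1, -0.3, -0.1]
finger_gap: 0.0854
```

>>> {"fn": "drive_tool", "kwargs": {"plan": [[[0,0,0,0,0,0,0.7],[0,0,0,0,0,0,0.5],[0,0,0,0,0,0,0.3],[0,0,0,0,0,0,0.3],[0,0,0,0,0,0,0.3]]], "squeeze": 25}}

```text
clock: 17.32
tcp_pos: [0.5049, -0.3122, 0.0275]
orientation: [0.466, 0.533, 0.464, -0.533]
wrist_force: [-1.3, 1.4, 6.1]
finger_gap: 0.0492
```

```bash
python3 - <<'E'
import cv2
a=cv2.imread("pics/w6.png")
cv2.imwrite("pics/w6a.png",cv2.resize(a[60:230,230:440],None,fx=3.5,fy=3.5,interpolation=cv2.INTER_CUBIC))
cv2.imwrite("pics/w6b.png",cv2.resize(a[200:410,150:400],None,fx=2.8,fy=2.8,interpolation=cv2.INTER_CUBIC))
from h import *
s,_=tool();print(s["tcp_pos"],s["finger_gap"],s["wrist_force"])
E
```

```text
[ 0.50489213 -0.3121556   0.02750745] 0.04916978117087841 [-1.27122947  1.4409081   6.11806667]
```

View pics/w6a.png

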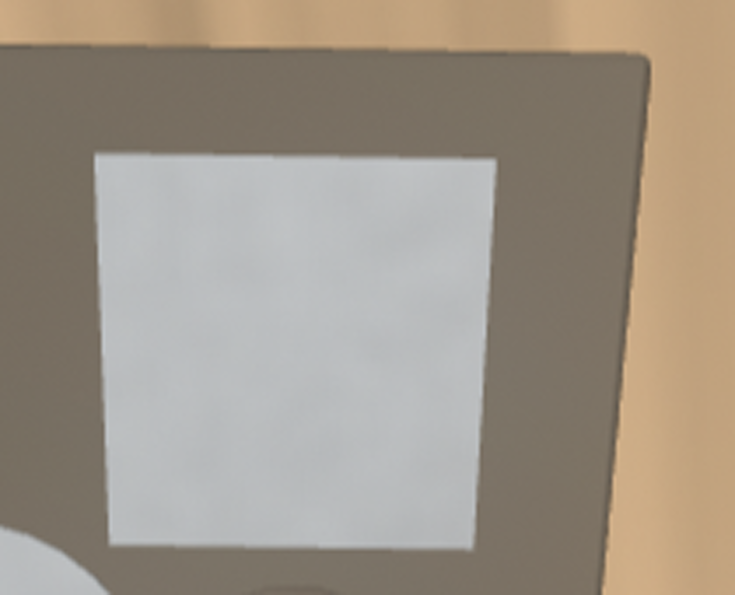

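View pics/w6b.png

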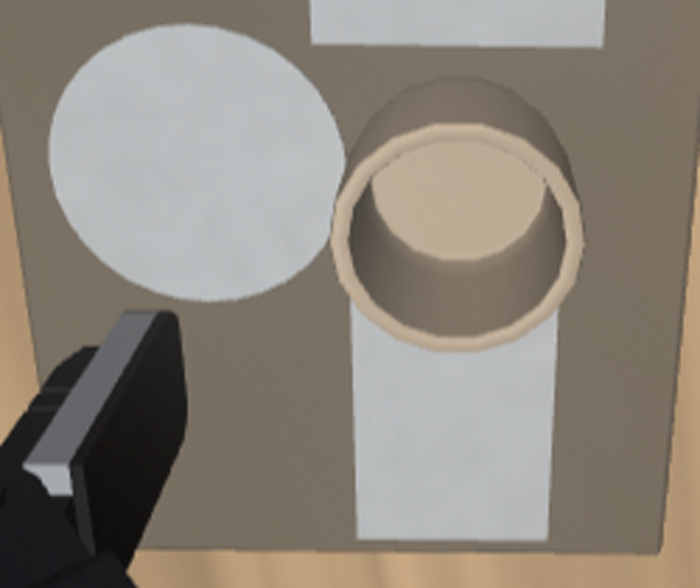

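```bash
cat > m2.py <<'E'
from h import *
np.set_printoptions(precision=4,suppress=True)
def box(n,c):
    c=c[:,:2];e=c[[1,2,3,0]]-c; print(n,"ctr",c.mean(0),"len",np.linalg.norm(e,axis=1),"ang",np.degrees(np.arctan2(e[:,1],e[:,0])))
d=np.load('w6.npz');M=(d['K'],d['E'])
box("sq",onz(M,cr([(95,153),(497,158),(474,549),(109,545)],3.5,230,60),.02))
# automatic: white mask -> world plane
a=cv2.imread('pics/w6.png');hsv=cv2.cvtColor(a,cv2.COLOR_BGR2HSV)
m=((hsv[...,1]<30)&(hsv[...,2]>140)).astype(np.uint8);m[400:]=0;m[:,:150]=0;m[:,400:]=0
cs,_=cv2.findContours(m,cv2.RETR_EXTERNAL,cv2.CHAIN_APPROX_NONE)
for c in cs:
    if cv2.contourArea(c)<1500: continue
    w=onz(M,c[:,0,:],.02)[:,:2].astype(np.float32)
    print(cv2.contourArea(c),"minrect",cv2.minAreaRect(w*1000),"circle",cv2.fitEllipse(w*1000))
o=onz(M,cr([(357,539),(548,541),(557,312),(351,312)],2.8,150,200),.02);box("ob part",o)
print("bowl",onz(M,cr([(457,237)],2.8,150,200),.058))
E
python3 m2.py
```

```text
sq ctr [ 0.5131 -0.2511] len [0.0642 0.0644 0.0644 0.0644] ang [ -8.385  -98.4729 171.598   81.372 ]
4990.5 minrect ((493.6641845703125, -380.753662109375), (70.6543197631836, 50.32366180419922), 81.54956817626953) circle ((493.1188659667969, -383.07733154296875), (59.172637939453125, 78.53137969970703), 172.9247589111328)
8093.0 minrect ((444.5153503417969, -303.5721740722656), (68.61029815673828, 66.60948181152344), 68.1624984741211) circle ((444.9860534667969, -303.7874755859375), (67.0044937133789, 68.1081771850586), 154.39227294921875)
12108.5 minrect ((512.9578247070312, -251.15162658691406), (64.77809143066406, 64.40433502197266), 81.54285430908203) circle ((513.0011596679688, -250.95274353027344), (75.32953643798828, 75.82389831542969), 156.07862854003906)
ob part ctr [ 0.4935 -0.3823] len [0.0504 0.0684 0.0498 0.0677] ang [ -8.5681  81.9509 172.2088 -98.5364]
bowl [[ 0.5047 -0.311   0.058 ]]
```

>>> {"fn": "drive_tool", "kwargs": {"plan": [[[-1.5,0,0,0,0,0,0.3],[-3,0,0,0,0,0,0.3],[-3.5,0,0,0,0,0,0.3],[-3.5,0,0,0,0,0,0.3],[-3.5,0,0,0,0,0,0.3]]]}}

```text
clock: 17.73
tcp_pos: [0.5037, -0.3112, 0.1776]
orientation: [0.465, 0.533, 0.465, -0.533]
wrist_force: [0.9, 0.2, -0.9]
finger_gap: 0.0496
```

>>> {"fn": "drive_tool", "kwargs": {"plan": [[[-2,0,-1,0,0,0,0.3],[-1,0.4,-2,0,0,0,0.3],[0,0.5,-3.3,0,0,0,0.3],[0,0.5,-3.3,0,0,0,0.3],[0,0.5,-3.3,0,0,0,0.3]]]}}

```text
clock: 18.15
tcp_pos: [0.5406, -0.1854, 0.2067]
orientation: [0.465, 0.533, 0.464, -0.533]
wrist_force: [0.2, -0.2, -0.2]
finger_gap: 0.05
```

```bash
python3 -c "
from h import *
to([.513,.311,.2],-8,1)
M=model('wrist');im=env.read_camera('wrist');cv2.imwrite('pics/w7.png',im[:,:,::-1]);np.savez('w7.npz',K=M[0],E=M[1])
"
```

```text
t 18.15 tcp [ 0.5406 -0.1854  0.2067] gap 0.0500 F [ 0.2 -0.2 -0.2]
total tool shift cm [  0.64  -9.51 -48.8 ] turn deg [ 0.16  0.02 -0.09]
```

View pics/w7.png

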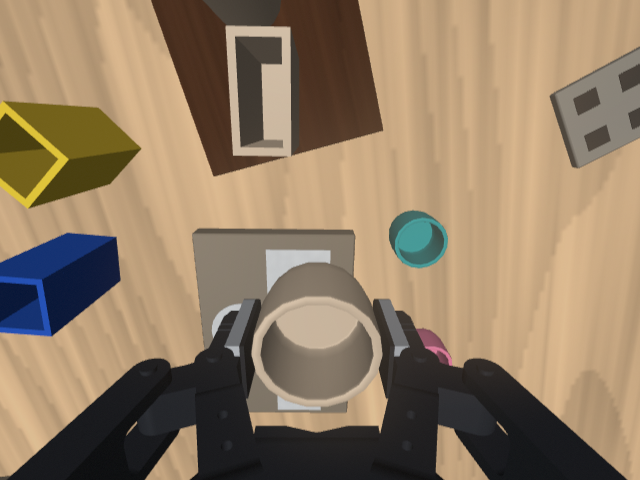

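>>> {"fn": "drive_tool", "kwargs": {"plan": [[[0,-0.6,-3.3,0,0,0,0.3],[0,-0.6,-3.3,0,0,0,0.3],[0,-0.6,-3.3,0,0,0,0.3],[0,-0.6,-3.3,0,0,0,0.3],[0,-0.6,-3.3,0,0,0,0.3]]]}}

```text
clock: 18.62
tcp_pos: [0.5325, -0.0174, 0.2062]
orientation: [0.465, 0.533, 0.465, -0.533]
wrist_force: [1.1, 0.7, -0.2]
finger_gap: 0.0492
```

>>> {"fn": "drive_tool", "kwargs": {"plan": [[[0,-0.6,-3.3,0,0,0,0.3],[0,-0.6,-3.3,0,0,0,0.3],[0,-0.6,-3.3,0,0,0,0.3],[0,-0.6,-3.3,0,0,0,0.3],[0,-0.6,-3.3,0,0,0,0.3]]]}}

```text
clock: 19.03
tcp_pos: [0.5251, 0.1504, 0.2063]
orientation: [0.465, 0.533, 0.465, -0.532]
wrist_force: [-0.1, 0.3, -1.2]
finger_gap: 0.0492
```

```bash
python3 -c "
from h import *
to([.513,.311,.2],-8,1)
M=model('wrist');im=env.read_camera('wrist');cv2.imwrite('pics/w8.png',im[:,:,::-1]);np.savez('w8.npz',K=M[0],E=M[1])
"
```

```text
t 19.03 tcp [0.5251 0.1504 0.2063] gap 0.0492 F [-0.1  0.3 -1.2]
total tool shift cm [  0.63  -3.37 -15.75] turn deg [ 0.24 -0.01 -0.04]
```

View pics/w8.png

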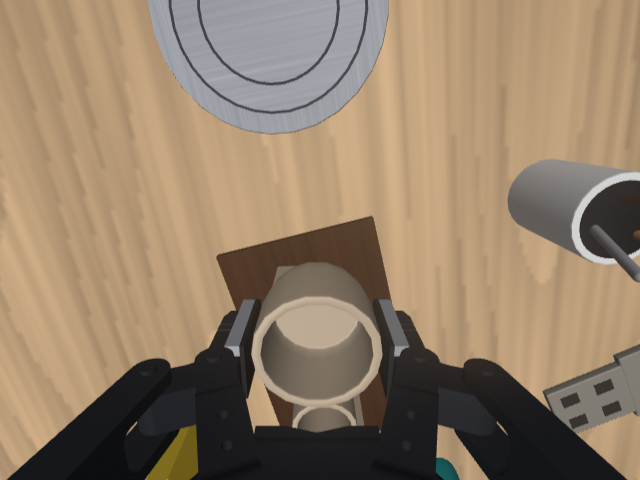

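>>> {"fn": "drive_tool", "kwargs": {"plan": [[[0,-0.7,-3.3,0,0,0,0.3],[0,-0.7,-3.3,0,0,0,0.3],[0,-0.7,-3.0,0,0,0,0.3],[0,0,0,0,0,0,0.3],[0,0,0,0,0,0,0.3]]]}}

```text
clock: 19.5
tcp_pos: [0.5172, 0.248, 0.2058]
orientation: [-0.466, -0.532, -0.466, 0.532]
wrist_force: [-0.2, -0.3, -0.1]
finger_gap: 0.0497
```

```bash
python3 -c "
from h import *
to([.513,.311,.2],-8,1)
M=model('wrist');im=env.read_camera('wrist');cv2.imwrite('pics/w9.png',im[:,:,::-1]);np.savez('w9.npz',K=M[0],E=M[1])
"
```

```text
t 19.50 tcp [0.5172 0.248  0.2058] gap 0.0497 F [-0.2 -0.3 -0.1]
total tool shift cm [ 0.58 -1.25 -6.19] turn deg [ 0.42  0.01 -0.01]
```

View pics/w9.png

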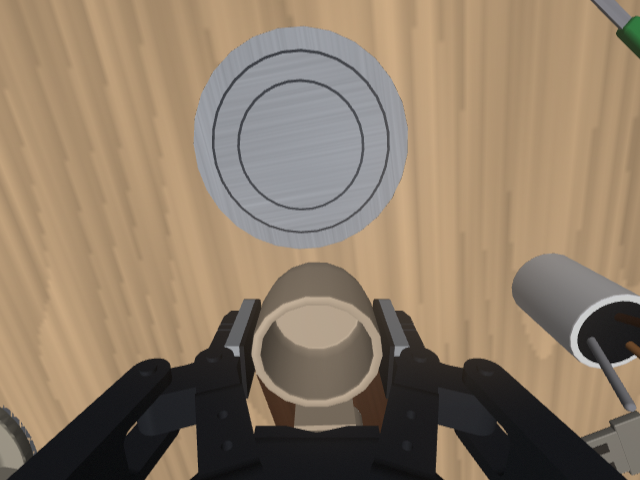

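```bash
python3 - <<'E'
from h import *
np.set_printoptions(precision=4,suppress=True)
d=np.load('w9.npz');M=(d['K'],d['E'])
for p in ([(238,143),(364,146),(300,80),(302,210)],[(194,140),(408,137),(300,27),(302,249)],[(213,141),(389,141),(300,50),(302,232)]):
    w=onz(M,p,.06)[:,:2]
    A=np.c_[2*w,np.ones(4)];s=np.linalg.lstsq(A,(w**2).sum(1),rcond=None)[0];print(s[:2],np.sqrt(s[2]+s[:2]@s[:2]))
s,r=tool();print(s['tcp_pos'])
w=onz(M,[(251,351),(382,351),(317,297),(317,405)],s['tcp_pos'][2]+.0305)[:,:2]
A=np.c_[2*w,np.ones(4)];q=np.linalg.lstsq(A,(w**2).sum(1),rcond=None)[0];print('bowl',q[:2],np.sqrt(q[2]+q[:2]@q[:2]))
E
```

```text
[0.5137 0.3117] 0.04959774423283352
[0.5137 0.3117] 0.08409661482975242
[0.5137 0.3121] 0.06915588471926781
[0.5174 0.2469 0.2058]
bowl [0.5175 0.2482] 0.024120290637694886
```

>>> {"fn": "drive_tool", "kwargs": {"plan": [[[0,-0.5,-2.5,0,0,0,0.3],[0,-0.5,-2.5,0,0,0,0.3],[2,-0.2,-1.3,0,0,0,0.3],[3,0,0,0,0,0,0.3],[3,0,0,0,0,0,0.3]]]}}

```text
clock: 19.97
tcp_pos: [0.5157, 0.3105, 0.1262]
orientation: [0.465, 0.534, 0.464, -0.532]
wrist_force: [-0.6, 0.1, -1.7]
finger_gap: 0.0498
```

>>> {"fn": "drive_tool", "kwargs": {"plan": [[[3,0,0,0,0,0,0.3],[1,0,0,0,0,0,0.3],[0,0,0,0,0,0,0.3],[0,0,0,0,0,0,0.3],[0,0,0,0,0,0,0.3]]]}}

```text
clock: 20.38
tcp_pos: [0.5158, 0.3108, 0.088]
orientation: [0.465, 0.534, 0.464, -0.532]
wrist_force: [-0.2, 0.3, 0.2]
finger_gap: 0.0493
```

```bash
python3 -c "
from h import *
to([.5137,.3115,.0675],-8,1)
"
```

```text
t 20.38 tcp [0.5158 0.3108 0.088 ] gap 0.0493 F [-0.2  0.3  0.2]
total tool shift cm [ 2.05 -0.23 -0.04] turn deg [ 0.17 -0.1  -0.16]
```

>>> {"fn": "drive_tool", "kwargs": {"plan": [[[1.0,-0.2,0,0,0,0,0.3],[0.6,0,0,0,0,0,0.3],[0.3,0,0,0,0,0,0.3],[0,0,0,0,0,0,0.3],[0,0,0,0,0,0,0.3]]]}}

```text
clock: 20.8
tcp_pos: [0.5122, 0.3112, 0.0675]
orientation: [0.465, 0.533, 0.465, -0.532]
wrist_force: [-1.6, -0.1, 4.9]
finger_gap: 0.0496
```

```bash
python3 -c "
from h import *
to([.5137,.3115,.0675],-8,1)
"
```

```text
t 20.80 tcp [0.5122 0.3112 0.0675] gap 0.0496 F [-1.6 -0.1  4.9]
total tool shift cm [ 0.    0.14 -0.04] turn deg [ 0.25 -0.02 -0.04]
```

Touching at the expected height, within about 1.5 mm; release and check.

>>> {"fn": "drive_tool", "kwargs": {"plan": [[[0,0.1,0,0,0,0,0.3],[0,0,0,0,0,0,0.3],[0,0,0,0,0,0,0.7],[0,0,0,0,0,0,0.85],[0,0,0,0,0,0,1]]]}}

```text
clock: 21.22
tcp_pos: [0.5134, 0.3111, 0.0666]
orientation: [0.465, 0.533, 0.465, -0.533]
wrist_force: [-0.3, -0.2, 0.3]
finger_gap: 0.0813
```

>>> {"fn": "drive_tool", "kwargs": {"plan": [[[0,0,0,0,0,0,1],[-1,0,0,0,0,0,1],[-3,0,0,0,0,0,1],[-4,0,0,0,0,0,1],[-4,0,0,0,0,0,1]]]}}

```text
clock: 21.63
tcp_pos: [0.5123, 0.3105, 0.1877]
orientation: [-0.465, -0.532, -0.465, 0.534]
wrist_force: [0.3, 0.7, 0.4]
finger_gap: 0.085
```

>>> {"fn": "drive_tool", "kwargs": {"plan": [[[-1,0.5,3.3,0,0,0,1],[0,0.5,3.3,0,0,0,1],[0,0,0,0,0,0,1],[0,0,0,0,0,0,1],[0,0,0,0,0,0,1]]]}}

```text
clock: 22.05
tcp_pos: [0.5143, 0.2442, 0.1971]
orientation: [0.465, 0.533, 0.465, -0.533]
wrist_force: [0.2, -0.5, 0.4]
finger_gap: 0.0854
```

```bash
python3 -c "
from h import *
to([.513,.311,.2],-8,1)
M=model('wrist');im=env.read_camera('wrist');cv2.imwrite('pics/w10.png',im[:,:,::-1]);np.savez('w10.npz',K=M[0],E=M[1])
cv2.imwrite('pics/w10c.png',cv2.resize(im[100:350,180:440,::-1],None,fx=2.4,fy=2.4,interpolation=cv2.INTER_CUBIC))
"
```

```text
t 22.05 tcp [0.5143 0.2442 0.1971] gap 0.0854 F [ 0.2 -0.5  0.4]
total tool shift cm [-0.28 -1.03 -6.6 ] turn deg [ 0.19 -0.03 -0.01]
```

View pics/w10.png

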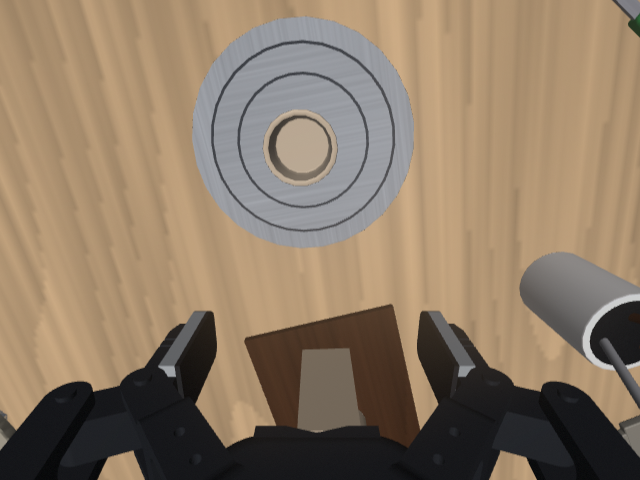

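View pics/w10c.png

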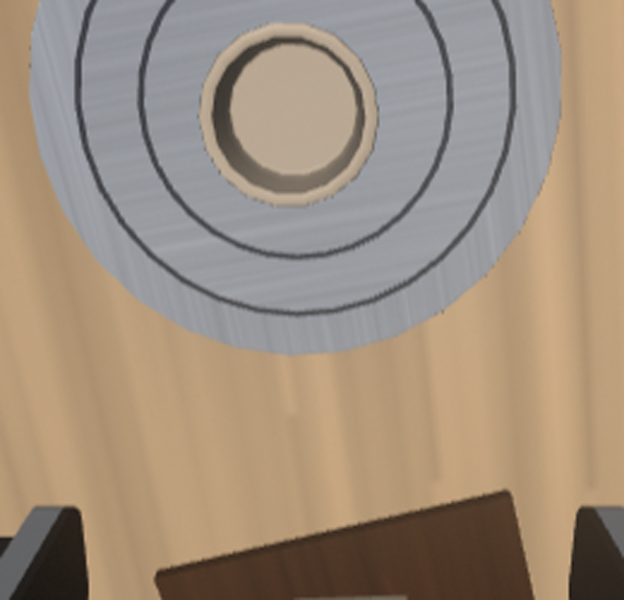

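```bash
python3 - <<'E'
from h import *
np.set_printoptions(precision=4,suppress=True)
d=np.load('w10.npz');M=(d['K'],d['E'])
def fc(w):
    A=np.c_[2*w,np.ones(len(w))];s=np.linalg.lstsq(A,(w**2).sum(1),rcond=None)[0];return s[:2],np.sqrt(s[2]+s[:2]@s[:2])
print(fc(onz(M,[(239,138),(367.5,139),(302,73),(304,207)],.06)[:,:2]),fc(onz(M,[(193,133),(413,133),(302,17),(305,248)],.06)[:,:2]))
print(fc(onz(M,cr([(200,114),(378,114),(290,22),(291,207)],2.4,180,100),.098)[:,:2]))
E
```

```text
(array([0.5136, 0.3119]), np.float64(0.0490205701926062)) (array([0.5135, 0.3118]), np.float64(0.08380900413013127))
(array([0.5127, 0.311 ]), np.float64(0.024605767660892116))
```

>>> {"fn": "drive_tool", "kwargs": {"plan": [[[0,0.5,3.3,0,0,0,1],[0,0.5,3.3,0,0,0,1],[0,0.5,3.3,0,0,0,1],[0,0.5,3.3,0,0,0,1],[0,0.5,3.3,0,0,0,1]]]}}

```text
clock: 22.52
tcp_pos: [0.5164, 0.0772, 0.1964]
orientation: [-0.465, -0.532, -0.466, 0.532]
wrist_force: [0.9, 0.0, -0.4]
finger_gap: 0.0855
```

>>> {"fn": "drive_tool", "kwargs": {"plan": [[[0,0.5,3.3,0,0,0,1],[0,0.5,3.3,0,0,0,1],[0,0.5,3.3,0,0,0,1],[0,0.5,3.3,0,0,0,1],[0,0.5,3.3,0,0,0,1]]]}}

```text
clock: 22.93
tcp_pos: [0.5192, -0.0901, 0.1964]
orientation: [-0.465, -0.532, -0.466, 0.532]
wrist_force: [0.1, 0.1, -0.7]
finger_gap: 0.0853
```

>>> {"fn": "drive_tool", "kwargs": {"plan": [[[0,0.5,3.3,0,0,0,1],[0,0.5,3.3,0,0,0,1],[0,0.5,3.3,0,0,0,1],[0,0,2,0,0,0,1],[0,0,0,0,0,0,1]]]}}

```text
clock: 23.35
tcp_pos: [0.5183, -0.2126, 0.196]
orientation: [-0.464, -0.533, -0.464, 0.534]
wrist_force: [0.3, 0.2, -1.0]
finger_gap: 0.0854
```

>>> {"fn": "drive_tool", "kwargs": {"plan": [[[0,0,2,0,0,0,1],[0,0,0,0,0,0,1],[0,0,0,0,0,0,1],[0,0,0,0,0,0,1],[0,0,0,0,0,0,1]]]}}

```text
clock: 23.77
tcp_pos: [0.5154, -0.2278, 0.1966]
orientation: [0.465, 0.532, 0.466, -0.532]
wrist_force: [1.1, -0.0, 0.0]
finger_gap: 0.0855
```

```bash
python3 -c "
from h import *
to([.513,-.2,.2],-8,1)
M=model('wrist');im=env.read_camera('wrist');cv2.imwrite('pics/w11.png',im[:,:,::-1]);np.savez('w11.npz',K=M[0],E=M[1])
im=env.read_camera('top');cv2.imwrite('pics/t11.png',im[:,:,::-1])
cv2.imwrite('pics/t11c.png',cv2.resize(im[195:305,235:385,::-1],None,fx=5,fy=5,interpolation=cv2.INTER_CUBIC))
"
```

```text
t 23.77 tcp [ 0.5154 -0.2278  0.1966] gap 0.0855 F [ 1.1 -0.   0. ]
total tool shift cm [-0.33 -0.61 -2.72] turn deg [ 0.33 -0.04  0.02]
```

View pics/w11.png

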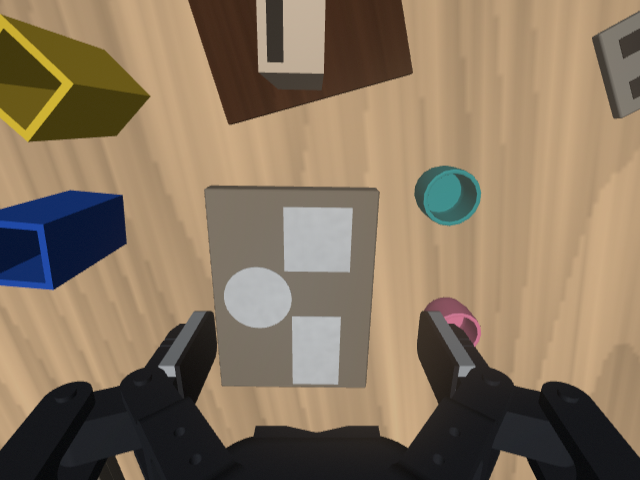

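View pics/t11c.png

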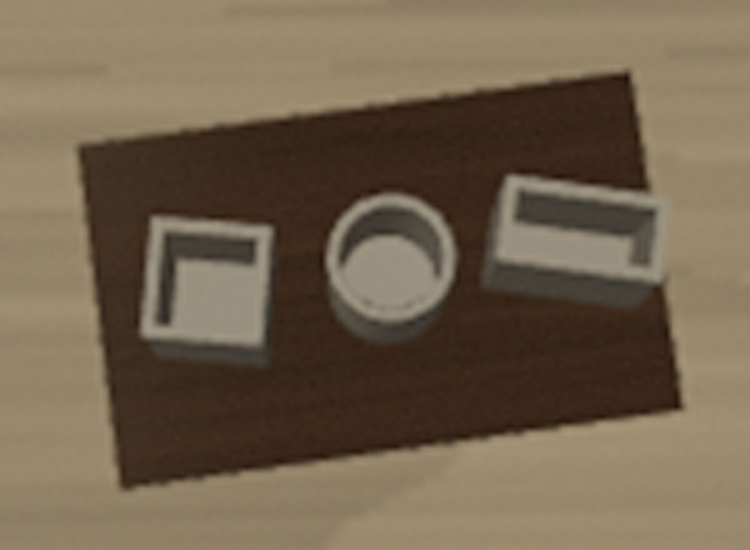

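```bash
python3 - <<'E'
from h import *
np.set_printoptions(precision=4,suppress=True)
def box(n,c):
    c=c[:,:2];e=c[[1,2,3,0]]-c; print(n,"ctr",c.mean(0),"len",np.linalg.norm(e,axis=1),"ang",np.degrees(np.arctan2(e[:,1],e[:,0])))
def fc(w):
    A=np.c_[2*w,np.ones(len(w))];s=np.linalg.lstsq(A,(w**2).sum(1),rcond=None)[0];return s[:2],np.sqrt(s[2]+s[:2]@s[:2])
d=np.load('w11.npz');M=(d['K'],d['E'])
a=cv2.imread('pics/w11.png');hsv=cv2.cvtColor(a,cv2.COLOR_BGR2HSV)
m=((hsv[...,1]<30)&(hsv[...,2]>140)).astype(np.uint8);m[400:]=0;m[:195]=0;m[:,:220]=0;m[:,365:]=0
cs,_=cv2.findContours(m,cv2.RETR_EXTERNAL,cv2.CHAIN_APPROX_NONE)
for c in cs:
    if cv2.contourArea(c)<800: continue
    w=onz(M,c[:,0,:],.02)[:,:2].astype(np.float32)
    print("minrect",cv2.minAreaRect(w*1000),"circle",fc(w.astype(float)))
t=model("top");T=lambda p:onz(t,cr(p,5,235,195),.125)
box("sq",T([(149,216),(274,227),(267,347),(141,337)]))
box("ob",T([(507,174),(670,197),(661,284),(496,262)]))
print("round",fc(T([(327,257),(457,257),(392,193),(392,322)])[:,:2]))
E
```

```text
minrect ((494.61138916015625, -373.8042297363281), (85.1525650024414, 50.356014251708984), 81.55204772949219) circle (array([ 0.4948, -0.3736]), np.float64(0.03885314225692884))
minrect ((445.2677001953125, -303.5992736816406), (67.10746002197266, 67.75013732910156), 82.30635070800781) circle (array([ 0.4453, -0.3037]), np.float64(0.03374213578980193))
minrect ((512.9085083007812, -251.02415466308594), (64.97132873535156, 64.36994171142578), 81.53947448730469) circle (array([ 0.513 , -0.2509]), np.float64(0.03674703676084266))
sq ctr [0.5011 0.0739] len [0.0525 0.0505 0.0525 0.0509] ang [-96.0299 175.9516  84.428   -4.1061]
ob ctr [ 0.5206 -0.0838] len [0.0693 0.0371 0.0698 0.0376] ang [-99.0494 172.2107  81.3797  -8.488 ]
round (array([ 0.51  , -0.0031]), np.float64(0.027202494538303725))
```

>>> {"fn": "drive_tool", "kwargs": {"plan": [[[0,0,-3,0,0,0,1],[0,0,-3,0,0,0,1],[0,0,-1,0.4,0,0,1],[0,0,0,0,0,0,1],[0,0,0,0,0,0,1]]]}}

```text
clock: 24.28
tcp_pos: [0.5249, -0.1593, 0.197]
orientation: [-0.464, -0.534, -0.463, 0.534]
wrist_force: [0.7, -0.6, 0.2]
finger_gap: 0.0858
```

```bash
python3 -c "
from h import *
to([.521,-.081,.16],-8.46,1)
M=model('wrist');im=env.read_camera('wrist');cv2.imwrite('pics/w12.png',im[:,:,::-1]);np.savez('w12.npz',K=M[0],E=M[1])
cv2.imwrite('pics/w12c.png',cv2.resize(im[0:250,180:440,::-1],None,fx=2.4,fy=2.4,interpolation=cv2.INTER_CUBIC))
"
```

```text
t 24.28 tcp [ 0.5249 -0.1593  0.197 ] gap 0.0858 F [ 0.7 -0.6  0.2]
total tool shift cm [ 3.7  -1.49 -7.7 ] turn deg [ 0.41  0.04 -0.03]
```

View pics/w12c.png

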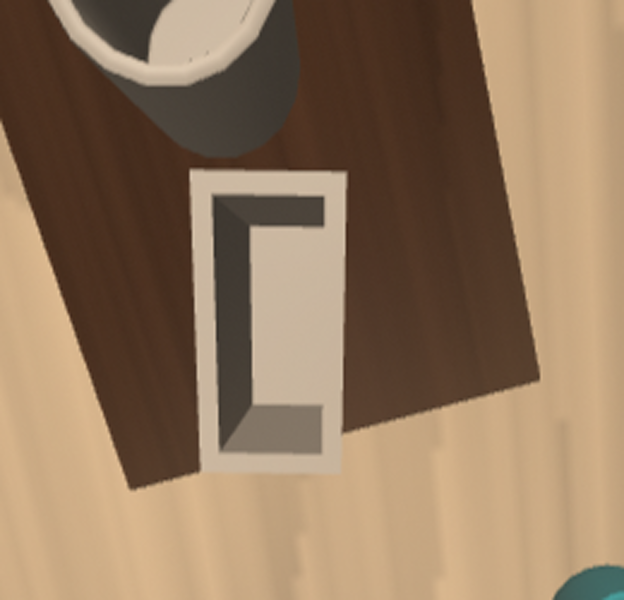

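```bash
python3 - <<'E'
from h import *
np.set_printoptions(precision=4,suppress=True)
def box(n,c):
    c=c[:,:2];e=c[[1,2,3,0]]-c; print(n,"ctr",c.mean(0),"len",np.linalg.norm(e,axis=1),"ang",np.degrees(np.arctan2(e[:,1],e[:,0])))
d=np.load('w12.npz');M=(d['K'],d['E'])
c=onz(M,cr([(190,169),(348,172),(341,475),(200,470)],2.4,180,0),.125);box("ob",c)
to(np.r_[c.mean(0)[:2],.076],-8.46,1)
E
```

```text
ob ctr [ 0.5215 -0.0839] len [0.0362 0.0703 0.036  0.0696] ang [ -9.0736 -99.1191 169.8537  81.0279]
t 24.33 tcp [ 0.5249 -0.16    0.197 ] gap 0.0852 F [ 0.4 -0.6 -0.3]
total tool shift cm [12.09 -1.41 -7.5 ] turn deg [ 0.35  0.03 -0.03]
```

>>> {"fn": "drive_tool", "kwargs": {"plan": [[[0,-0.5,-2.5,0.3,0,0,1],[0,-0.5,-2.5,0,0,0,1],[0,-0.4,-2.0,0,0,0,1],[0,0,-0.5,0,0,0,1],[0,0,0,0,0,0,1]]]}}

```text
clock: 24.75
tcp_pos: [0.5219, -0.0836, 0.1969]
orientation: [0.462, 0.535, 0.462, -0.535]
wrist_force: [0.1, -0.1, -0.3]
finger_gap: 0.0855
```

```bash
python3 -c "
from h import *
to([.5215,-.0839,.076],-8.46,1)
"
```

```text
t 24.75 tcp [ 0.5219 -0.0836  0.1969] gap 0.0855 F [ 0.1 -0.1 -0.3]
total tool shift cm [12.09 -0.04  0.04] turn deg [ 0.05  0.02 -0.03]
```

>>> {"fn": "drive_tool", "kwargs": {"plan": [[[3,0,0,0,0,0,1],[3,0,0,0,0,0,1],[3,0,0,0,0,0,1],[2,0,0,0,0,0,1],[1,0,0,0,0,0,1]]]}}

```text
clock: 25.17
tcp_pos: [0.5201, -0.0848, 0.0738]
orientation: [-0.46, -0.535, -0.462, 0.537]
wrist_force: [0.4, -0.2, -0.4]
finger_gap: 0.0854
```

>>> {"fn": "drive_tool", "kwargs": {"plan": [[[0,0,0,0,0,0,1],[0,0,0,0,0,0,1],[0,0,0,0,0,0,0.7],[0,0,0,0,0,0,0.5],[0,0,0,0,0,0,0.2]]], "squeeze": 35}}

```text
clock: 25.58
tcp_pos: [0.5229, -0.0841, 0.0783]
orientation: [0.463, 0.536, 0.461, -0.535]
wrist_force: [0.3, 0.1, 0.0]
finger_gap: 0.0516
```

>>> {"fn": "drive_tool", "kwargs": {"plan": [[[0,0,0,0,0,0,0.2],[0,0,0,0,0,0,0.2],[-1,0,0,0,0,0,0.2],[-2,0,0,0,0,0,0.2],[-1,0,1,0,0,0,0.2]]]}}

```text
clock: 26.0
tcp_pos: [0.5205, -0.0926, 0.1185]
orientation: [0.462, 0.535, 0.462, -0.535]
wrist_force: [-0.0, -1.1, -1.8]
finger_gap: 0.0358
```

```bash
python3 -c "
from h import *
to([.4947,-.3740,.11],-8.46,1)
"
```

```text
t 26.00 tcp [ 0.5205 -0.0926  0.1185] gap 0.0358 F [-0.  -1.1 -1.8]
total tool shift cm [ 0.83  1.53 28.22] turn deg [ 0.12 -0.04 -0.04]
```

>>> {"fn": "drive_tool", "kwargs": {"plan": [[[0,0.1,3.2,0,0,0,0.2],[0,0.2,3.3,0,0,0,0.2],[0,0.2,3.3,0,0,0,0.2],[0,0.2,3.3,0,0,0,0.2],[0,0.2,3.3,0,0,0,0.2]]]}}

```text
clock: 26.42
tcp_pos: [0.5046, -0.2592, 0.1173]
orientation: [0.462, 0.536, 0.462, -0.535]
wrist_force: [0.3, -0.1, -2.5]
finger_gap: 0.0356
```

>>> {"fn": "drive_tool", "kwargs": {"plan": [[[0,0.2,3.3,0,0,0,0.2],[0,0.2,3.3,0,0,0,0.2],[0,0.1,2.5,0,0,0,0.2],[0,0.1,1.8,0,0,0,0.2],[0,0,0.7,0,0,0,0.2]]]}}

```text
clock: 26.83
tcp_pos: [0.4931, -0.3765, 0.1169]
orientation: [-0.461, -0.536, -0.46, 0.537]
wrist_force: [0.5, -0.3, -2.3]
finger_gap: 0.0361
```

>>> {"fn": "drive_tool", "kwargs": {"plan": [[[0,0,0,0,0,0,0.2],[0,0,0,0,0,0,0.2],[0,0,0,0,0,0,0.2],[0,0,0,0,0,0,0.2],[0,0,0,0,0,0,0.2]]]}}

```text
clock: 27.25
tcp_pos: [0.4942, -0.3714, 0.117]
orientation: [0.462, 0.535, 0.462, -0.535]
wrist_force: [0.4, -0.2, -2.0]
finger_gap: 0.0358
```

```bash
python3 -c "
from h import *
to([.4947,-.3740,.08],-8.46,1)
"
```

```text
t 27.25 tcp [ 0.4942 -0.3714  0.117 ] gap 0.0358 F [ 0.4 -0.2 -2. ]
total tool shift cm [3.7  0.09 0.25] turn deg [ 0.09 -0.02  0.  ]
```

>>> {"fn": "drive_tool", "kwargs": {"plan": [[[1.5,0.1,0.2,0.1,0,0,0.2],[1.2,0,0,0,0,0,0.2],[0.5,0,0,0,0,0,0.2],[0,0,0,0,0,0,0.2],[0,0,0,0,0,0,0.2]]]}}

```text
clock: 27.67
tcp_pos: [0.4946, -0.3742, 0.0848]
orientation: [0.461, 0.536, 0.462, -0.536]
wrist_force: [-0.1, 0.0, -2.0]
finger_gap: 0.0357
```

```bash
python3 -c "
from h import *
to([.4947,-.3740,.078],-8.46,1)
M=model('wrist');im=env.read_camera('wrist');cv2.imwrite('pics/w13.png',im[:,:,::-1]);np.savez('w13.npz',K=M[0],E=M[1])
"
```

```text
t 27.67 tcp [ 0.4946 -0.3742  0.0848] gap 0.0357 F [-0.1  0.  -2. ]
total tool shift cm [ 0.68  0.01 -0.02] turn deg [-0.07 -0.03  0.03]
```

View pics/w13.png

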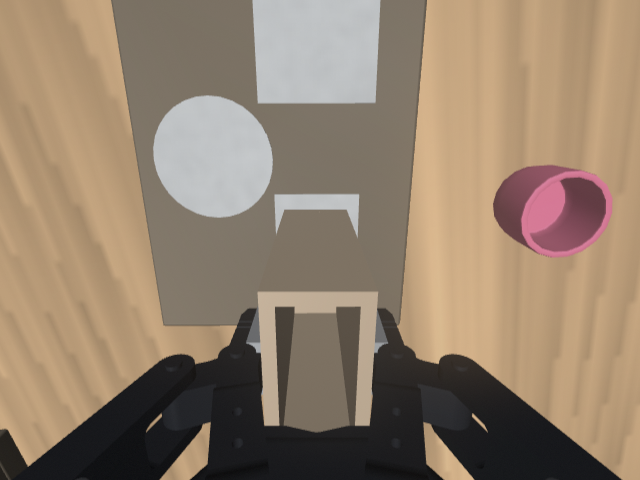

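```bash
python3 - <<'E'
from h import *
np.set_printoptions(precision=4,suppress=True)
d=np.load('w13.npz');M=(d['K'],d['E'])
r=R.from_euler('z',-8.46,degrees=True).as_matrix()[:2,:2]
loc=lambda w:(w[:,:2]-[.4947,-.374])@r
print("patch top edge",loc(onz(M,[(275,195),(358.5,194.5)],.02)))
for z in (.026,.027,.028): print("foot edge",z,loc(onz(M,[(285,210),(348.5,210)],z)))
E
```

```text
patch top edge [[-0.0244  0.0416]
 [ 0.025   0.0418]]
foot edge 0.026 [[-0.0182  0.0339]
 [ 0.0187  0.0339]]
foot edge 0.027 [[-0.0181  0.0342]
 [ 0.0187  0.0341]]
foot edge 0.028 [[-0.018   0.0344]
 [ 0.0186  0.0343]]
```

>>> {"fn": "drive_tool", "kwargs": {"plan": [[[0.4,0,-0.1,0,0,0,0.2],[0.2,0,0,0,0,0,0.2],[0.1,0,0,0,0,0,0.2],[0,0,0,0,0,0,0.2],[0,0,0,0,0,0,0.2]]]}}

```text
clock: 28.13
tcp_pos: [0.4948, -0.3739, 0.0779]
orientation: [0.461, 0.536, 0.461, -0.536]
wrist_force: [-0.3, -0.2, -1.5]
finger_gap: 0.0355
```

>>> {"fn": "drive_tool", "kwargs": {"plan": [[[0.15,0,0,0,0,0,0.2],[0,0,0,0,0,0,0.2],[0,0,0,0,0,0,0.2],[0,0,0,0,0,0,0.2],[0,0,0,0,0,0,0.2]]]}}

```text
clock: 28.55
tcp_pos: [0.4948, -0.3739, 0.0779]
orientation: [0.462, 0.536, 0.461, -0.536]
wrist_force: [-2.9, 2.2, 6.6]
finger_gap: 0.0355
```

Contact; release and withdraw.

>>> {"fn": "drive_tool", "kwargs": {"plan": [[[0,0,0,0,0,0,0.4],[0,0,0,0,0,0,0.6],[0,0,0,0,0,0,0.8],[0,0,0,0,0,0,1],[0,0,0,0,0,0,1]]]}}

```text
clock: 28.97
tcp_pos: [0.4948, -0.3739, 0.0761]
orientation: [0.461, 0.536, 0.461, -0.536]
wrist_force: [0.2, 0.1, 0.4]
finger_gap: 0.0817
```

>>> {"fn": "drive_tool", "kwargs": {"plan": [[[-3,0,0,0,0,0,1],[-3,0,0,0,0,0,1],[-3,0,0,0,0,0,1],[-3,0,-1,0,0,0,1],[0,0,-3,0,0,0,1]]]}}

```text
clock: 29.38
tcp_pos: [0.503, -0.3394, 0.2027]
orientation: [0.464, 0.537, 0.456, -0.537]
wrist_force: [0.9, -0.2, 1.2]
finger_gap: 0.0853
```

>>> {"fn": "drive_tool", "kwargs": {"plan": [[[0,-0.2,-3.3,0,0,0,1],[0,-0.2,-3.3,0,0,0,1],[0,-0.2,-3.3,0,0,0,1],[0,-0.2,-3.3,0,0,0,1],[0,-0.2,-3.3,0,0,0,1]]]}}

```text
clock: 29.8
tcp_pos: [0.5152, -0.1682, 0.1962]
orientation: [0.461, 0.536, 0.461, -0.536]
wrist_force: [-0.2, 1.0, 0.2]
finger_gap: 0.0856
```

>>> {"fn": "drive_tool", "kwargs": {"plan": [[[0,-0.2,-3.3,0,0,0,1],[0,0,-1.5,0,0,0,1],[0,0,0,0,0,0,1],[0,0,0,0,0,0,1],[0,0,0,0,0,0,1]]]}}

```text
clock: 30.22
tcp_pos: [0.5207, -0.1224, 0.1962]
orientation: [-0.461, -0.536, -0.461, 0.536]
wrist_force: [0.4, -0.5, -0.4]
finger_gap: 0.0856
```

```bash
python3 -c "
from h import *
to([.511,-.001,.197],-8.46,1)
M=model('wrist');im=env.read_camera('wrist');cv2.imwrite('pics/w14.png',im[:,:,::-1]);np.savez('w14.npz',K=M[0],E=M[1])
"
```

```text
t 30.22 tcp [ 0.5207 -0.1224  0.1962] gap 0.0856 F [ 0.4 -0.5 -0.4]
total tool shift cm [ -0.08  -2.77 -11.86] turn deg [-0.11  0.02 -0.02]
```

View pics/w14.png

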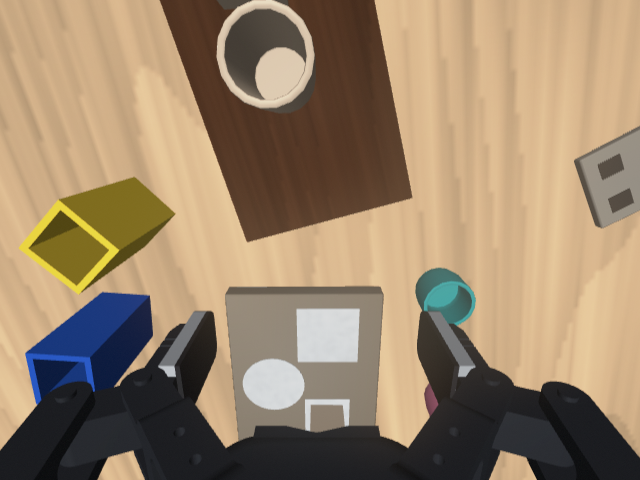

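```bash
python3 - <<'E'
from h import *
np.set_printoptions(precision=4,suppress=True)
def fc(w):
    A=np.c_[2*w,np.ones(len(w))];s=np.linalg.lstsq(A,(w**2).sum(1),rcond=None)[0];return s[:2],np.sqrt(s[2]+s[:2]@s[:2])
d=np.load('w14.npz');M=(d['K'],d['E'])
c=fc(onz(M,[(217.5,52),(314.5,60),(262,1),(268.5,110)],.125)[:,:2]);print(c)
to(np.r_[c[0],.078],-8.46,1)
E
```

```text
(array([ 0.5112, -0.0042]), np.float64(0.026361918987100417))
t 30.27 tcp [ 0.5206 -0.1228  0.1962] gap 0.0857 F [ 0.3 -0.1  0.3]
total tool shift cm [ 11.82  -2.71 -11.59] turn deg [-0.16  0.02 -0.01]
```

>>> {"fn": "drive_tool", "kwargs": {"plan": [[[0,-0.7,-3.0,-0.1,0,0,1],[0,-0.7,-3.0,0,0,0,1],[0,-0.7,-3.0,0,0,0,1],[0,-0.6,-2.2,0,0,0,1],[0,0,-0.4,0,0,0,1]]]}}

```text
clock: 30.68
tcp_pos: [0.5102, -0.0015, 0.1962]
orientation: [0.462, 0.535, 0.463, -0.535]
wrist_force: [0.2, 0.0, -0.9]
finger_gap: 0.0852
```

>>> {"fn": "drive_tool", "kwargs": {"plan": [[[1,0,0,0,0,0,1],[2,0,0,0,0,0,1],[0,0,0,0,0,0,1],[0,0,0,0,0,0,1],[0,0,0,0,0,0,1]]]}}

```text
clock: 31.1
tcp_pos: [0.5111, -0.0044, 0.1663]
orientation: [-0.461, -0.536, -0.461, 0.536]
wrist_force: [0.2, -0.1, 0.1]
finger_gap: 0.0852
```

```bash
python3 -c "
from h import *
to([.511,-.0038,.078],-8.46,1)
"
```

```text
t 31.10 tcp [ 0.5111 -0.0044  0.1663] gap 0.0852 F [ 0.2 -0.1  0.1]
total tool shift cm [ 8.83 -0.02 -0.06] turn deg [-0.11  0.01  0.02]
```

>>> {"fn": "drive_tool", "kwargs": {"plan": [[[3,0,0,0,0,0,1],[3,0,0,0,0,0,1],[2,0,0,0,0,0,1],[0.8,0,0,0,0,0,1],[0,0,0,0,0,0,1]]]}}

```text
clock: 31.52
tcp_pos: [0.51, -0.0035, 0.077]
orientation: [-0.461, -0.535, -0.462, 0.536]
wrist_force: [-1.2, -0.3, 0.2]
finger_gap: 0.0855
```

>>> {"fn": "drive_tool", "kwargs": {"plan": [[[0,0,0,0,0,0,1],[0,0,0,0,0,0,0.7],[0,0,0,0,0,0,0.5],[0,0,0,0,0,0,0.3],[0,0,0,0,0,0,0.3]]], "squeeze": 35}}

```text
clock: 31.93
tcp_pos: [0.5117, -0.0033, 0.0798]
orientation: [0.462, 0.536, 0.461, -0.535]
wrist_force: [-1.3, 0.5, 6.6]
finger_gap: 0.0521
```

>>> {"fn": "drive_tool", "kwargs": {"plan": [[[0,0,0,0,0,0,0.3],[-1,0,0,0,0,0,0.3],[-2,0,0,0,0,0,0.3],[-1,0,1,0,0,0,0.3],[0,0,2,0,0,0,0.3]]]}}

```text
clock: 32.35
tcp_pos: [0.5084, -0.0324, 0.1212]
orientation: [0.464, 0.536, 0.461, -0.534]
wrist_force: [0.3, -0.8, -2.9]
finger_gap: 0.0524
```

```bash
python3 -c "
from h import *
to([.4452,-.3037,.118],-8.46,1)
"
```

```text
t 32.35 tcp [ 0.5084 -0.0324  0.1212] gap 0.0524 F [ 0.3 -0.8 -2.9]
total tool shift cm [ 0.3  -2.34 27.76] turn deg [ 0.17 -0.02 -0.27]
```

>>> {"fn": "drive_tool", "kwargs": {"plan": [[[0,-0.2,3.2,0,0,0,0.3],[0,-0.3,3.3,0,0,0,0.3],[0,-0.3,3.3,0,0,0,0.3],[0,-0.3,3.3,0,0,0,0.3],[0,-0.3,3.3,0,0,0,0.3]]]}}

```text
clock: 32.77
tcp_pos: [0.4678, -0.1949, 0.1188]
orientation: [0.462, 0.536, 0.462, -0.536]
wrist_force: [-0.6, 0.4, -2.3]
finger_gap: 0.0527
```

>>> {"fn": "drive_tool", "kwargs": {"plan": [[[0,-0.3,3.3,0,0,0,0.3],[0,-0.3,3.2,0,0,0,0.3],[0,-0.3,2.5,0,0,0,0.3],[0,0,1.8,0,0,0,0.3],[0,0,0.3,0,0,0,0.3]]]}}

```text
clock: 33.18
tcp_pos: [0.4426, -0.3055, 0.1188]
orientation: [-0.461, -0.536, -0.46, 0.537]
wrist_force: [0.8, 0.5, -2.4]
finger_gap: 0.0524
```

>>> {"fn": "drive_tool", "kwargs": {"plan": [[[0,0,0,0,0,0,0.3],[0,0,0,0,0,0,0.3],[1,0,0,0,0,0,0.3],[1,0,0,0,0,0,0.3],[0,0,0,0,0,0,0.3]]]}}

```text
clock: 33.6
tcp_pos: [0.4422, -0.2992, 0.0956]
orientation: [-0.461, -0.535, -0.464, 0.535]
wrist_force: [0.7, 0.2, -3.8]
finger_gap: 0.0526
```

```bash
python3 -c "
from h import *
to([.4452,-.3037,.079],-8.46,1)
"
```

```text
t 33.60 tcp [ 0.4422 -0.2992  0.0956] gap 0.0526 F [ 0.7  0.2 -3.8]
total tool shift cm [1.66 0.37 0.41] turn deg [ 0.09 -0.15  0.2 ]
```

>>> {"fn": "drive_tool", "kwargs": {"plan": [[[0.4,0.3,0.3,0,0,0,0.3],[0.4,0,0,0,0,0,0.3],[0,0,0,0,0,0,0.3],[0,0,0,0,0,0,0.3],[0,0,0,0,0,0,0.3]]]}}

```text
clock: 34.02
tcp_pos: [0.4459, -0.3048, 0.0904]
orientation: [0.462, 0.536, 0.462, -0.535]
wrist_force: [-0.7, 0.6, -3.1]
finger_gap: 0.0523
```

```bash
python3 -c "
from h import *
to([.4452,-.3037,.079],-8.46,1)
M=model('wrist');im=env.read_camera('wrist');cv2.imwrite('pics/w15.png',im[:,:,::-1]);np.savez('w15.npz',K=M[0],E=M[1])
"
```

```text
t 34.02 tcp [ 0.4459 -0.3048  0.0904] gap 0.0523 F [-0.7  0.6 -3.1]
total tool shift cm [ 1.14 -0.09 -0.1 ] turn deg [ 0.   -0.01 -0.01]
```

View pics/w15.png

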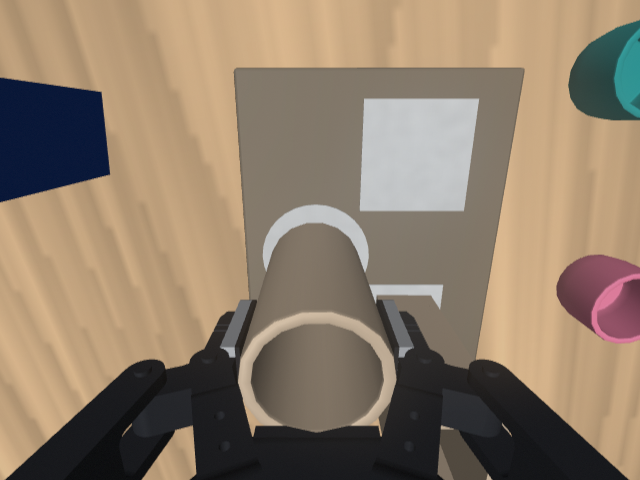

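```bash
python3 - <<'E'
from h import *
np.set_printoptions(precision=4,suppress=True)
d=np.load('w15.npz');M=(d['K'],d['E'])
r=R.from_euler('z',-8.46,degrees=True).as_matrix()[:2,:2]
loc=lambda w:(w[:,:2]-[.4452,-.3037])@r
print("patch",loc(onz(M,[(316,205),(263,252),(369,252)],.02)))
for z in (.029,.031): print("foot",loc(onz(M,[(316.5,223)],z)))
E
```

```text
patch [[ 0.0008  0.0334]
 [-0.0332  0.0028]
 [ 0.0347  0.0027]]
foot [[0.0011 0.0245]]
foot [[0.0011 0.0251]]
```

>>> {"fn": "drive_tool", "kwargs": {"plan": [[[0.4,-0.05,-0.15,0,0,0,0.3],[0.4,0,0,0,0,0,0.3],[0.2,0,0,0,0,0,0.3],[0,0,0,0,0,0,0.3],[0,0,0,0,0,0,0.3]]]}}

```text
clock: 34.48
tcp_pos: [0.4455, -0.3032, 0.0801]
orientation: [0.462, 0.536, 0.462, -0.536]
wrist_force: [0.3, 0.4, -3.5]
finger_gap: 0.0525
```

>>> {"fn": "drive_tool", "kwargs": {"plan": [[[0.15,0,0,0,0,0,0.3],[0,0,0,0,0,0,0.3],[0,0,0,0,0,0,0.3],[0,0,0,0,0,0,0.3],[0,0,0,0,0,0,0.3]]]}}

```text
clock: 34.9
tcp_pos: [0.4456, -0.3034, 0.0797]
orientation: [-0.462, -0.536, -0.461, 0.536]
wrist_force: [-2.0, 0.6, 5.9]
finger_gap: 0.052
```

>>> {"fn": "drive_tool", "kwargs": {"plan": [[[0,0,0,0,0,0,0.65],[0,0,0,0,0,0,0.75],[0,0,0,0,0,0,0.9],[0,0,0,0,0,0,1],[0,0,0,0,0,0,1]]]}}

```text
clock: 35.32
tcp_pos: [0.4457, -0.3034, 0.0787]
orientation: [0.462, 0.536, 0.462, -0.535]
wrist_force: [0.9, -0.4, 0.2]
finger_gap: 0.0853
```

>>> {"fn": "drive_tool", "kwargs": {"plan": [[[-3,0,0,0,0,0,1],[-3,0,0,0,0,0,1],[-3,0,0,0,0,0,1],[-3,0.3,-1,0,0,0,1],[0,0.3,-3,0,0,0,1]]]}}

```text
clock: 35.73
tcp_pos: [0.4602, -0.2692, 0.2049]
orientation: [0.465, 0.537, 0.457, -0.536]
wrist_force: [2.6, -0.6, 0.3]
finger_gap: 0.0857
```

>>> {"fn": "drive_tool", "kwargs": {"plan": [[[0,0.2,-3.3,0,0,0,1],[0,0.2,-3.3,0,0,0,1],[0,0.2,-3.3,0,0,0,1],[0,0.2,-3.3,0,0,0,1],[0,0.2,-3.3,0,0,0,1]]]}}

```text
clock: 36.15
tcp_pos: [0.4917, -0.1014, 0.1989]
orientation: [0.462, 0.536, 0.462, -0.536]
wrist_force: [0.2, -0.2, -0.2]
finger_gap: 0.0851
```

>>> {"fn": "drive_tool", "kwargs": {"plan": [[[0,0,-3.3,0,0,0,1],[0,0,-2,0,0,0,1],[0,0,0,0,0,0,1],[0,0,0,0,0,0,1],[0,0,0,0,0,0,1]]]}}

```text
clock: 36.57
tcp_pos: [0.4994, -0.0508, 0.1988]
orientation: [-0.462, -0.535, -0.462, 0.536]
wrist_force: [-1.0, 0.7, -0.9]
finger_gap: 0.0854
```

```bash
python3 -c "
from h import *
to([.502,.074,.197],-8.46,1)
M=model('wrist');im=env.read_camera('wrist');cv2.imwrite('pics/w16.png',im[:,:,::-1]);np.savez('w16.npz',K=M[0],E=M[1])
"
```

```text
t 36.57 tcp [ 0.4994 -0.0508  0.1988] gap 0.0854 F [-1.   0.7 -0.9]
total tool shift cm [  0.17  -1.58 -12.38] turn deg [ 0.    0.02 -0.01]
```

View pics/w16.png

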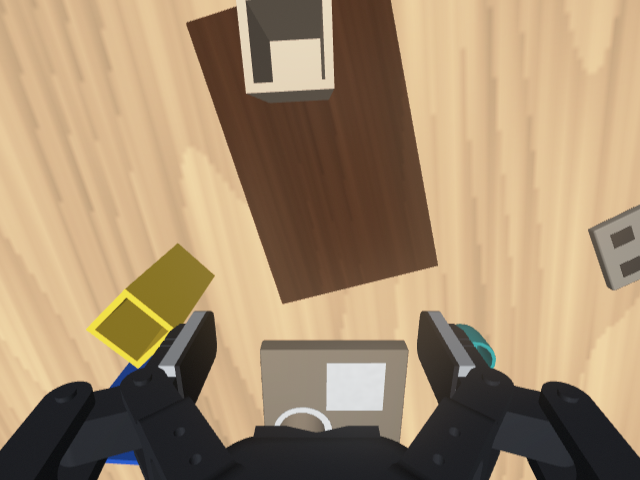

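Square rim is cut off at the top; move 3 cm closer and look.

>>> {"fn": "drive_tool", "kwargs": {"plan": [[[0,-0.3,-2,0,0,0,1],[0,-0.3,-1.5,0,0,0,1],[0,0,0,0,0,0,1],[0,0,0,0,0,0,1],[0,0,0,0,0,0,1]]]}}

```text
clock: 37.03
tcp_pos: [0.4987, -0.0161, 0.1988]
orientation: [-0.462, -0.536, -0.461, 0.536]
wrist_force: [-0.4, 0.2, -0.1]
finger_gap: 0.0855
```

```bash
python3 -c "
from h import *
to([.502,.074,.197],-8.46,1)
M=model('wrist');im=env.read_camera('wrist');cv2.imwrite('pics/w17.png',im[:,:,::-1]);np.savez('w17.npz',K=M[0],E=M[1])
cv2.imwrite('pics/w17c.png',cv2.resize(im[0:180,200:380,::-1],None,fx=3.3,fy=3.3,interpolation=cv2.INTER_CUBIC))
"
```

```text
t 37.03 tcp [ 0.4987 -0.0161  0.1988] gap 0.0855 F [-0.4  0.2 -0.1]
total tool shift cm [ 0.18 -1.01 -8.96] turn deg [-0.08  0.02 -0.02]
```

View pics/w17c.png

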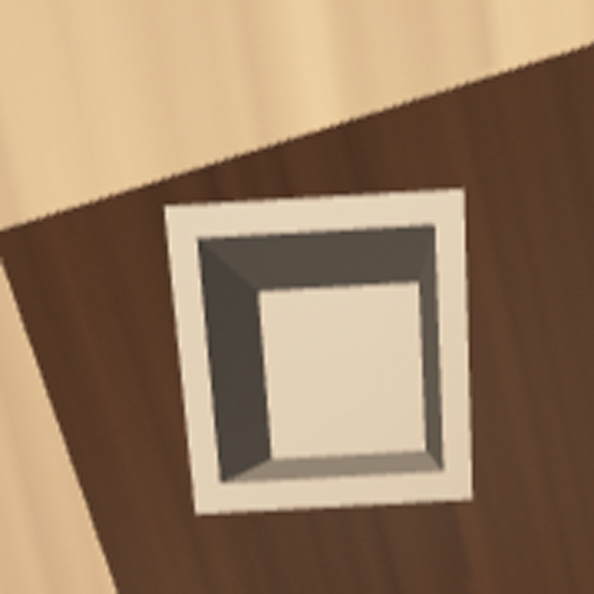

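```bash
python3 - <<'E'
from h import *
np.set_printoptions(precision=4,suppress=True)
def box(n,c):
    c=c[:,:2];e=c[[1,2,3,0]]-c; print(n,"ctr",c.mean(0),"len",np.linalg.norm(e,axis=1),"ang",np.degrees(np.arctan2(e[:,1],e[:,0])))
d=np.load('w17.npz');M=(d['K'],d['E'])
c=onz(M,cr([(165,206),(464,188),(472,499),(197,516)],3.3,200,0),.125);box("sq",c)
E
```

```text
sq ctr [0.5019 0.0744] len [0.0499 0.0502 0.0497 0.0505] ang [ -5.4838 -95.7055 174.863   84.5253]
```

>>> {"fn": "drive_tool", "kwargs": {"plan": [[[0,-0.4,-3.0,0,0,0,1],[0,-0.4,-3.0,0,0,0,1],[0,-0.2,-2.4,-1.5,0,0,1],[1,0,-0.5,-1.6,0,0,1],[2,0,0,0,0,0,1]]]}}

```text
clock: 37.5
tcp_pos: [0.5038, 0.0752, 0.1704]
orientation: [0.478, 0.523, 0.476, -0.521]
wrist_force: [0.5, -0.0, -0.7]
finger_gap: 0.0856
```

>>> {"fn": "drive_tool", "kwargs": {"plan": [[[0,0,0,0,0,0,1],[0,0,0,0,0,0,1],[0,0,0,0,0,0,1],[0,0,0,0,0,0,1],[0,0,0,0,0,0,1]]]}}

```text
clock: 37.92
tcp_pos: [0.5023, 0.074, 0.1697]
orientation: [0.476, 0.523, 0.475, -0.523]
wrist_force: [-0.2, 0.4, 0.4]
finger_gap: 0.0849
```

```bash
python3 -c "
from h import *
to([.5019,.0744,.077],-5.3,1)
"
```

```text
t 37.92 tcp [0.5023 0.074  0.1697] gap 0.0849 F [-0.2  0.4  0.4]
total tool shift cm [ 9.27 -0.06 -0.04] turn deg [-0.12 -0.01 -0.09]
```

>>> {"fn": "drive_tool", "kwargs": {"plan": [[[3,0,0,0,0,0,1],[3,-0.05,0,0,0,0,1],[2,0,0,0,0,0,1],[1.2,0,0,0,0,0,1],[0,0,0,0,0,0,1]]]}}

```text
clock: 38.33
tcp_pos: [0.4993, 0.0743, 0.0746]
orientation: [-0.475, -0.522, -0.477, 0.524]
wrist_force: [-0.1, -0.0, 0.2]
finger_gap: 0.0854
```

>>> {"fn": "drive_tool", "kwargs": {"plan": [[[0,0,0,0,0,0,1],[0,0,0,0,0,0,0.7],[0,0,0,0,0,0,0.5],[0,0,0,0,0,0,0.3],[0,0,0,0,0,0,0.3]]], "squeeze": 35}}

```text
clock: 38.75
tcp_pos: [0.502, 0.0746, 0.0781]
orientation: [0.477, 0.523, 0.476, -0.522]
wrist_force: [-1.6, -0.4, 5.9]
finger_gap: 0.0495
```

>>> {"fn": "drive_tool", "kwargs": {"plan": [[[0,0,0,0,0,0,0.3],[-1,0,0,0,0,0,0.3],[-2,0,0,1,0,0,0.3],[-1,0,1,1,0,0,0.3],[0,0,2,1.1,0,0,0.3]]]}}

```text
clock: 39.17
tcp_pos: [0.4995, 0.0454, 0.1196]
orientation: [0.463, 0.537, 0.461, -0.534]
wrist_force: [0.4, -0.2, -2.6]
finger_gap: 0.0496
```

```bash
python3 -c "
from h import *
to([.513,-.251,.118],-8.46,1)
"
```

```text
t 39.17 tcp [0.4995 0.0454 0.1196] gap 0.0496 F [ 0.4 -0.2 -2.6]
total tool shift cm [ 0.16  5.65 29.13] turn deg [ 0.1  -0.06 -0.28]
```

>>> {"fn": "drive_tool", "kwargs": {"plan": [[[0,0.6,3.2,0,0,0,0.3],[0,0.6,3.3,0,0,0,0.3],[0,0.7,3.3,0,0,0,0.3],[0,0.7,3.3,0,0,0,0.3],[0,0.7,3.3,0,0,0,0.3]]]}}

```text
clock: 39.58
tcp_pos: [0.5056, -0.1244, 0.1172]
orientation: [0.462, 0.536, 0.461, -0.536]
wrist_force: [0.4, 0.6, -3.0]
finger_gap: 0.05
```

>>> {"fn": "drive_tool", "kwargs": {"plan": [[[0,0.7,3.3,0,0,0,0.3],[0,0.6,3.2,0,0,0,0.3],[0,0.5,2.8,0,0,0,0.3],[0,0.3,1.7,0,0,0,0.3],[0,0,0.5,0,0,0,0.3]]]}}

```text
clock: 40.0
tcp_pos: [0.5098, -0.2432, 0.117]
orientation: [-0.461, -0.536, -0.46, 0.537]
wrist_force: [0.2, -0.2, -2.3]
finger_gap: 0.0498
```

>>> {"fn": "drive_tool", "kwargs": {"plan": [[[0,0,0,0,0,0,0.3],[0,0,0,0,0,0,0.3],[0,0,0,0,0,0,0.3],[0,0,0,0,0,0,0.3],[0,0,0,0,0,0,0.3]]]}}

```text
clock: 40.42
tcp_pos: [0.5099, -0.2379, 0.1169]
orientation: [0.462, 0.535, 0.462, -0.535]
wrist_force: [0.2, 1.0, -1.9]
finger_gap: 0.0495
```

```bash
python3 -c "
from h import *
to([.513,-.251,.088],-8.46,1)
"
```

```text
t 40.42 tcp [ 0.5099 -0.2379  0.1169] gap 0.0495 F [ 0.2  1.  -1.9]
total tool shift cm [2.89 0.5  1.25] turn deg [ 0.09 -0.02  0.01]
```

>>> {"fn": "drive_tool", "kwargs": {"plan": [[[0,0.5,1.2,0.1,0,0,0.3],[1.5,0,0,0,0,0,0.3],[1.2,0,0,0,0,0,0.3],[0,0,0,0,0,0,0.3],[0,0,0,0,0,0,0.3]]]}}

```text
clock: 40.83
tcp_pos: [0.5126, -0.2514, 0.0892]
orientation: [-0.461, -0.536, -0.462, 0.536]
wrist_force: [1.4, 0.3, -2.3]
finger_gap: 0.0496
```

```bash
python3 -c "
from h import *
to([.513,-.251,.078],-8.46,1)
M=model('wrist');im=env.read_camera('wrist');cv2.imwrite('pics/w18.png',im[:,:,::-1]);np.savez('w18.npz',K=M[0],E=M[1])
"
```

```text
t 40.83 tcp [ 0.5126 -0.2514  0.0892] gap 0.0496 F [ 1.4  0.3 -2.3]
total tool shift cm [ 1.12  0.03 -0.05] turn deg [-0.09 -0.04  0.09]
```

View pics/w18.png

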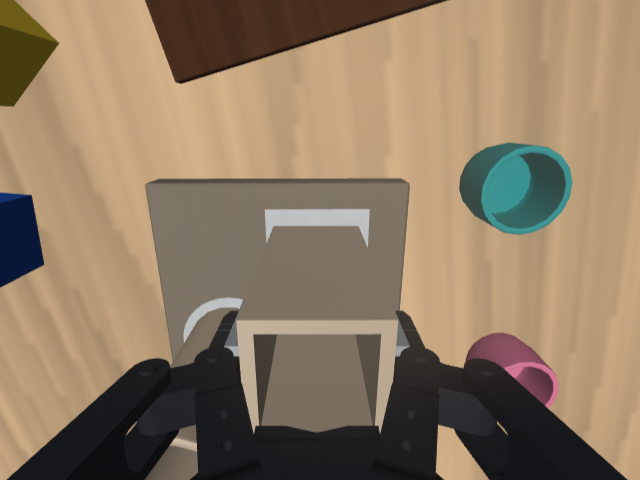

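```bash
python3 - <<'E'
from h import *
np.set_printoptions(precision=4,suppress=True)
d=np.load('w18.npz');M=(d['K'],d['E'])
r=R.from_euler('z',-8.46,degrees=True).as_matrix()[:2,:2]
loc=lambda w:(w[:,:2]-[.513,-.251])@r
print("patch",loc(onz(M,[(265,210),(369.5,209)],.02)))
for z in (.03,.032): print("foot",loc(onz(M,[(274.5,227),(359.5,226.5)],z)))
a=cv2.imread("pics/w18.png");cv2.imwrite("pics/w18c.png",cv2.resize(a[190:260,250:390],None,fx=5,fy=5,interpolation=cv2.INTER_CUBIC))
E
```

```text
patch [[-0.0317  0.0312]
 [ 0.0323  0.0317]]
foot [[-0.0251  0.0232]
 [ 0.0253  0.0235]]
foot [[-0.0248  0.0238]
 [ 0.0251  0.024 ]]
```

View pics/w18c.png

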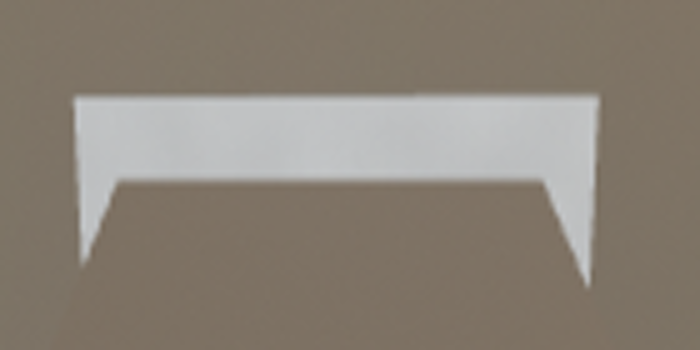

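>>> {"fn": "drive_tool", "kwargs": {"plan": [[[0.5,0.02,-0.08,0,0,0,0.3],[0.4,0,0,0,0,0,0.3],[0.2,0,0,0,0,0,0.3],[0,0,0,0,0,0,0.3],[0,0,0,0,0,0,0.3]]]}}

```text
clock: 41.3
tcp_pos: [0.5133, -0.2508, 0.0788]
orientation: [0.461, 0.536, 0.461, -0.536]
wrist_force: [0.7, -0.5, -3.3]
finger_gap: 0.0494
```

>>> {"fn": "drive_tool", "kwargs": {"plan": [[[0.15,0,0,0,0,0,0.3],[0,0,0,0,0,0,0.3],[0,0,0,0,0,0,0.3],[0,0,0,0,0,0,0.3],[0,0,0,0,0,0,0.3]]]}}

```text
clock: 41.72
tcp_pos: [0.5135, -0.2511, 0.0782]
orientation: [0.462, 0.536, 0.461, -0.536]
wrist_force: [-2.8, 1.2, 5.5]
finger_gap: 0.0494
```

```bash
python3 -c "
from h import *
to([.513,-.251,.078],-8.46,1)
"
```

```text
t 41.72 tcp [ 0.5135 -0.2511  0.0782] gap 0.0494 F [-2.8  1.2  5.5]
total tool shift cm [ 0.02 -0.05  0.  ] turn deg [-0.11  0.03 -0.05]
```

>>> {"fn": "drive_tool", "kwargs": {"plan": [[[0,0,0,0,0,0,0.6],[0,0,0,0,0,0,0.7],[0,0,0,0,0,0,0.85],[0,0,0,0,0,0,1],[0,0,0,0,0,0,1]]]}}

```text
clock: 42.13
tcp_pos: [0.5134, -0.2509, 0.0771]
orientation: [0.461, 0.536, 0.461, -0.536]
wrist_force: [0.5, -0.6, 0.3]
finger_gap: 0.0855
```

>>> {"fn": "drive_tool", "kwargs": {"plan": [[[-3,0,0,0,0,0,1],[-3,0,0,0,0,0,1],[-3,0,0,0,0,0,1],[-3,0,-1,0,0,0,1],[-2,0,0,0,0,0,1]]]}}

```text
clock: 42.55
tcp_pos: [0.5156, -0.2405, 0.2204]
orientation: [0.462, 0.536, 0.461, -0.535]
wrist_force: [0.3, -0.8, -0.8]
finger_gap: 0.0853
```

>>> {"fn": "drive_tool", "kwargs": {"plan": [[[-3,0,2,0,0,0,1],[-3,0,2,0,0,0,1],[0,0,1,0,0,0,1],[0,0,0,0,0,0,1],[0,0,0,0,0,0,1]]]}}

```text
clock: 42.97
tcp_pos: [0.5071, -0.2907, 0.2765]
orientation: [0.461, 0.536, 0.461, -0.536]
wrist_force: [0.0, 0.2, 0.6]
finger_gap: 0.0854
```

```bash
python3 -c "
from h import *
to([.502,.074,.197],-8.46,1)
M=model('wrist');im=env.read_camera('wrist');cv2.imwrite('pics/w19.png',im[:,:,::-1]);np.savez('w19.npz',K=M[0],E=M[1])
cv2.imwrite('pics/w19c.png',cv2.resize(im[130:420,190:400,::-1],None,fx=2.05,fy=2.05,interpolation=cv2.INTER_CUBIC))
"
```

```text
t 42.97 tcp [ 0.5071 -0.2907  0.2765] gap 0.0854 F [0.  0.2 0.6]
total tool shift cm [  7.98  -5.98 -35.97] turn deg [-0.18 -0.05  0.03]
```

View pics/w19.png

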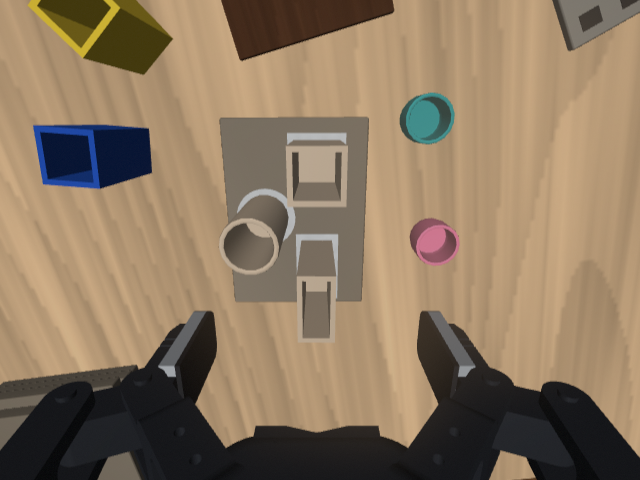

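```bash
python3 - <<'E'
import cv2
a=cv2.imread("pics/w19.png")
cv2.imwrite("pics/w19d.png",cv2.resize(a[110:350,210:380],None,fx=2.5*1,fy=2.5,interpolation=cv2.INTER_CUBIC))
cv2.imwrite("pics/w19e.png",cv2.resize(a[225:350,280:350],None,fx=4.8,fy=4.8,interpolation=cv2.INTER_CUBIC))
cv2.imwrite("pics/w19f.png",cv2.resize(a[125:215,275:360],None,fx=6,fy=6,interpolation=cv2.INTER_CUBIC))
E
```

```text
(no output)
```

View pics/w19e.png

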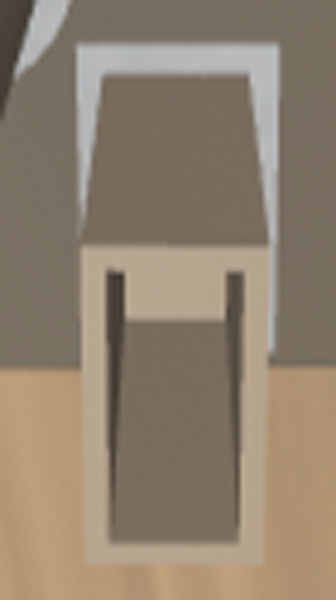

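View pics/w19f.png

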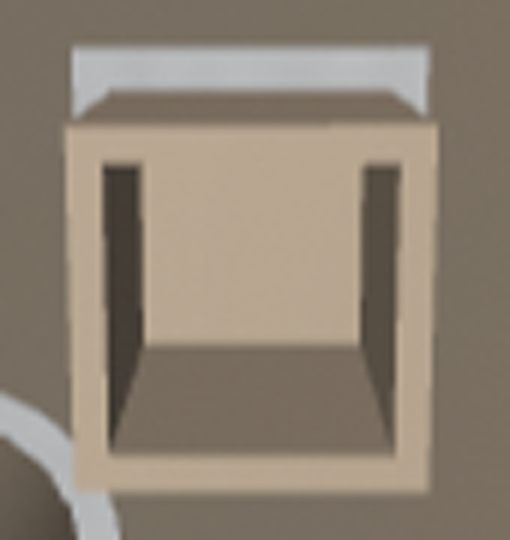

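View pics/w19d.png

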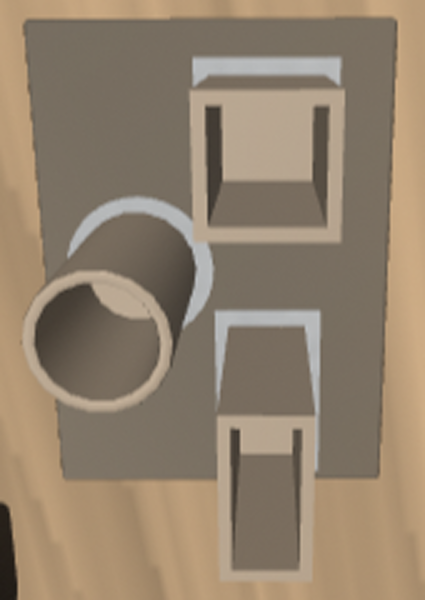

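```bash
python3 - <<'E'
from h import *
np.set_printoptions(precision=4,suppress=True)
d=np.load('w19.npz');M=(d['K'],d['E'])
r=R.from_euler('z',-8.46,degrees=True).as_matrix()[:2,:2]
def loc(w,c): return (w[:,:2]-c)@r
def box(n,c,c0):
    e=c[[1,2,3,0]]-c;e=e[:,:2]; print(n,"ctr local",loc(c,c0).mean(0),"len",np.linalg.norm(e,axis=1),"ang",np.degrees(np.arctan2(e[:,1],e[:,0])))
def fc(w):
    A=np.c_[2*w,np.ones(len(w))];s=np.linalg.lstsq(A,(w**2).sum(1),rcond=None)[0];return s[:2],np.sqrt(s[2]+s[:2]@s[:2])
E_=lambda p,z:onz(M,cr(p,4.8,280,225),z);F_=lambda p,z:onz(M,cr(p,6,275,125),z);D_=lambda p,z:onz(M,cr(p,2.5,210,110),z)
o=[.4947,-.374];q=[.513,-.251];ro=[.4452,-.3037]
box("ob rim",E_([(80,245),(271,243),(263,564),(86,565)],.125),o)
print("ob patch/foot",loc(E_([(77,44),(280,43),(103,75),(248,73)],.02),o))
box("sq rim",F_([(65,125),(438,122),(430,492),(75,492)],.125),q)
print("sq patch/foot",loc(F_([(72,47),(430,46),(112,93),(390,91)],.02),q))
c,R_=fc(D_([(22,340),(172,340),(97,268),(97,412)],.125)[:,:2]);print("round rim",loc(c[None],ro),R_)
print("round patch top, foot top",loc(D_([(137,195),(135,211)],.02),ro))
E
```

```text
ob rim ctr local [-0.0007  0.0004] len [0.036  0.0705 0.0357 0.0704] ang [ -7.9982 -98.9756 171.7382  81.268 ]
ob patch/foot [[-0.0248  0.0425]
 [ 0.0251  0.0426]
 [-0.0185  0.0345]
 [ 0.0173  0.0349]]
sq rim ctr local [ 0.0003 -0.    ] len [0.0499 0.0505 0.0501 0.0501] ang [ -8.2273 -98.3531 171.3366  81.3379]
sq patch/foot [[-0.032   0.0324]
 [ 0.0323  0.0324]
 [-0.025   0.0245]
 [ 0.0252  0.0246]]
round rim [[-0.0005  0.0013]] 0.026641659986717293
round patch top, foot top [[ 0.0005  0.0349]
 [-0.0007  0.0276]]
```

```bash
python3 -c "
from h import *
im=env.read_camera('scene');cv2.imwrite('pics/s20.png',im[:,:,::-1])
"
```

```text
(no output)
```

View pics/s20.png

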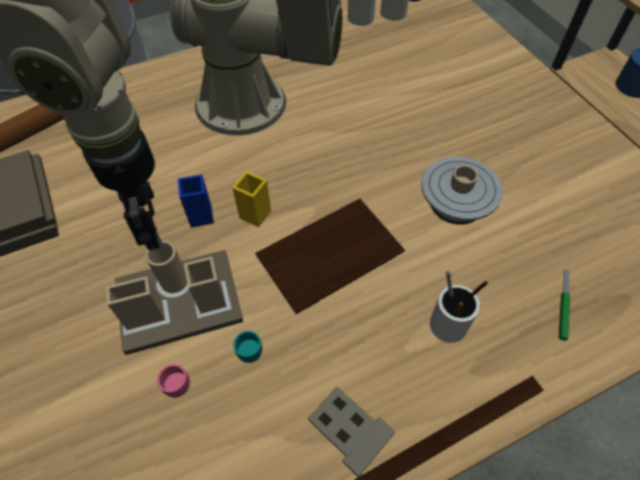

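The scene shows the bowl at (463,178) on the turntable, all three vases upright on the shelf, and the board empty. The jar at (455,315) and the look-alikes have not moved.

```bash
python3 -c "
from workcell import env
print(env.hand_in())"
```

```text
the job is handed in; nothing more can be done
None
```

I did the job in the order asked and handed it in at about 43 s of the 134 s allowed. All three vases stood on the ware board before I fetched the bowl. The bowl then went onto the turntable, and the oblong, round and square vases went back to their own patches.

My last checks, from the wrist camera's own measurements:

| Pot | Offset from its target | Yaw error |
|---|---|---|
| Bowl on turntable | about 1.2 mm from centre | not applicable |
| Oblong vase | about 1 mm | 0.5° or less |
| Square vase | about 1 mm | about 0.2° |
| Round vase | about 1.5 mm | not applicable |

The final scene picture shows every pot upright. The tool jar and the coloured look-alikes are where they were, and the gripper is clear of everything.

Three readings disagreed along the way:
- **Square vase:** the first grip left it about 3° off the gripper's angle. I gripped it again at its own angle and turned it straight before putting it down.
- **Round vase:** the gripper read about 52.4 mm across it instead of 54 mm, each time I gripped it. It still stood upright and centred.
- **Scene camera:** it read up to about 5 mm further in x than the top camera, so I relied on the wrist camera for the final placings.

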